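# Sort the depth gauges by their slides

### The arm

A 6-joint arm with a two-finger parallel gripper is mounted at the origin on the work surface; the furniture and walls round the work are solid. World frame = base frame: x ahead of the robot, y to its left, z up, the work surface at z = 0. Lengths are in m, angles in degrees, forces in N, time in s.
With the tool pointing down it reaches from about 0.375 to 0.9 m from the base axis. Payload 3.1 kg.
Tool frame: the origin (TCP) lies on the centre line of the jaws, within the pads' length; the fingertips stand 19 mm ahead of it and the grasp point (between the pads) is the TCP; z points along the fingers, y is the direction in which the jaws open and shut (so a half turn about z gives the same grasp; the last joint's range is limited). The gripper opens to 87 mm and grips with 3 to 60 N. Pads are 19 mm wide; open, the fingers measure 117 mm over their backs; the gripper's body (75 mm by 190 mm) begins 51 mm behind the grasp point.
Start: joints at [-75.315, 30.224, 82.088, -0, 67.689, -10.227], TCP at [0.263, -0.567, 0.242] pointing down, gripper open.
Joint ranges: [-176.69, 176.69], [-43.24, 126.21], [12.49, 139.97], [-82, 262], [0, 151.66], [-163.58, 163.58]. Speed limits (degrees/s): [159.86, 159.86, 180, 180, 180, 180].

### API

Orientations are given as a 3x3 rotation matrix whose columns are the frame's x, y, z axes.
In Python, from rig import bot gives the robot as it stands.
- The arm moves only by the tool carry_out, never from a script. Its argument "targets" is a list of rows, each a list of 6 numbers: the shift along the tool's x, y, z each as a share of 200 mm, from -1 to 1, then the turn, a rotation vector about the tool's x, y, z each as a share of pi/2 rad, from -1 to 1. In form: [[dx, dy, dz, ax, ay, az], ...]. A call has 1 to 20 rows; each row is the pose to reach, as a shift and turn from the pose measured when the call began, along the tool's axes at that moment; what a row does not reach only later rows make up. A row lasts 1/8 s, in which the tool goes at most 62.5 mm and 10.7 degrees, less where a joint would pass 70% of its speed; a pose out of reach is approached as far as the arm can. A call with a number of a shift or a turn outside -1 to 1 is refused whole. A call with a gripper value outside its range is refused whole. "jaw" is the gripper's target within -1 to 1 (fully open at 1, half-way at 0, shut at -1), set as the call begins (left out, the last holds). The fingers move at their own pace and stop on an object; the grip force is fixed at half the most. Time passes only in rows, so rows that repeat a pose let the fingers close. It gives the time, the measured TCP pose, the force and the opening at its end, in the units of the state.
- bot.read_state(): the state, without advancing time (a new reading comes with each control period).
- bot.capture(name): name is "scene" or "top"; returns the picture (420x560x3 uint8, blue, green, red); there is no depth.
- bot.camera_info(name): a dict with "camera_matrix" (3x3 intrinsics, pixels), "k1" (the pictures are not rectified: a ray, as slopes to the right and down, at radius r is drawn at 1 + k1 r^2 times it, then the intrinsics apply), "view" (4x4, takes a point from world to camera coordinates). Camera axes: x right, y down, z forward; pixel columns grow to the right and rows downward; lengths in m; the calibration is good to about 2 mm. A picture is of the moment at which its call begins. camera_info takes no time and is no camera call.
- bot.hand_in(): hands the job in, once; it reports no verdict.
The state is a dict: "time_s": time; "joint_positions": joint angles; "qvel": joint speeds; "tau": joint torques, N m; "position": TCP position; "tcp_rot": TCP orientation; "force": force on the tool from outside, world axes, zero at the start; "moment": the same for the moment, N m; "opening": opening from 0.0 (shut) to 1.0 (fully open).
Only numpy, scipy, OpenCV 4.12 (cv2) and the standard library are available. Lean on these libraries where they do the work, as an engineer would, in place of code of your own. Each camera call takes 0.05 s, during which the arm holds its last target.

### The job

Put the depth gauges away by how their slides stand: lay the two with the slide pulled out flat in the wooden tray, and lay the one with its slide pushed in into the upper part of the sloped chute, knob end uphill, and let go of it there. Then push that gauge down the chute, under the strap, until it rests against the stop. Leave every slide as it stands and don't disturb the crucible, the jar or the pen.

Things in the scene. Friction and masses are not known exactly. Their poses are not given: they have to be found in the camera images.
- gauge_a: depth gauge, one of three alike: plain aluminium block 80 x 26 x 24 mm (x, y, z) lying flat, a steel knob (diameter 18 mm, 12 mm thick, axis 12 mm above the underside) on an 8 mm plunger rod at its -x end. Origin: centre of the block's underside; x lengthwise away from the knob, z up. The knob's outer face is at x = -56 mm with the slide in, moving along -x with it. 0.17 kg
- gauge_a_slide (a joint): gauge_a's sliding plunger: 0 = fully in (knob 4 mm off the block), 0.030 = fully out, in m. Starts either in (under 0.003) or out (over 0.021); it is stiff (1.5 N) and stays where it is left
- gauge_b: depth gauge, one of three alike: plain aluminium block 80 x 26 x 24 mm (x, y, z) lying flat, a steel knob (diameter 18 mm, 12 mm thick, axis 12 mm above the underside) on an 8 mm plunger rod at its -x end. Origin: centre of the block's underside; x lengthwise away from the knob, z up. The knob's outer face is at x = -56 mm with the slide in, moving along -x with it. 0.17 kg
- gauge_b_slide (a joint): gauge_b's sliding plunger: 0 = fully in (knob 4 mm off the block), 0.030 = fully out, in m. Starts either in (under 0.003) or out (over 0.021); it is stiff (1.5 N) and stays where it is left
- gauge_c: depth gauge, one of three alike: plain aluminium block 80 x 26 x 24 mm (x, y, z) lying flat, a steel knob (diameter 18 mm, 12 mm thick, axis 12 mm above the underside) on an 8 mm plunger rod at its -x end. Origin: centre of the block's underside; x lengthwise away from the knob, z up. The knob's outer face is at x = -56 mm with the slide in, moving along -x with it. 0.17 kg
- gauge_c_slide (a joint): gauge_c's sliding plunger: 0 = fully in (knob 4 mm off the block), 0.030 = fully out, in m. Starts either in (under 0.003) or out (over 0.021); it is stiff (1.5 N) and stays where it is left
- chute: fixed metal chute on a base 200 x 70 mm: a straight open channel 230 mm long, 31 mm wide inside, falling at 12 degrees (0.209 rad) towards the chute's +x. Origin: centre of its underside; x level, towards the low end, z up. The channel floor is 40 mm above the bench at the origin, 64 mm at the high end, 16 mm at the low end. Side lips: 5 mm thick, 8 mm above the floor
- chute_strap (a point): point on the channel floor below the middle of a steel strap that bridges the channel: 25 mm long along it, 49 mm wide, 31 mm clear above the floor, top at 34 mm. A gauge passes beneath but cannot be laid in there from above. It does not slide down by itself: push with about 1 N
- chute_stop (a point): centre of the foot of the stop's uphill face, on the channel floor: an upright plate 22 mm high, 6 mm thick, that closes the low end, 105 mm down the slope from the point above the chute's origin
- chute_upper (a point): point on the channel floor, on its centre line, 45 mm up the slope from the point above the chute's origin: a good place for the origin of a gauge laid in the upper part, clear of the strap. Axes as the chute's (level)
- chute_seat (a point): point on the channel floor, on its centre line, 65 mm down the slope from the point above the chute's origin (110 mm below chute_upper): where a gauge's origin is when the block, knob end uphill, rests against the stop. Axes as the chute's (level)
- tray: fixed low wooden tray, 170 x 160 x 14 mm outside (x, y, z), walls and floor 5 mm thick, so walls stand 9 mm above its floor. Origin: centre of its underside
- tray_in (a point): centre of the tray's inner floor (160 x 150 mm), 5 mm above the bench; axes as the tray's
- crucible: bystander: loose clay crucible, diameter 58 mm, 48 mm high; origin at the centre of its underside
- frit_jar: bystander: loose glass jar with a cap, diameter 46 mm, 71 mm high; origin at the centre of its underside
- marker: bystander: loose marker pen, 13 x 131 x 13 mm, lying along its y; origin at the centre of its underside
- torch: fixed bench torch on a wooden block clamped at the far edge, between the gauges' side and the chute's side; never moves. Origin: centre of its foot plate, 64 mm above the bench. Its barrel points at the robot: the tip is about 105 mm nearer the robot than the origin and reaches up to 0.18 m above the bench. A black timber, 22 mm high, lies in front of it. Carry things across on the robot's side of it, or higher
Mind the look-alikes: they are no part of the job. Leave any pink look-alike of the gauge_a alone.

How it is judged:
By the outcome, as a careful person would: the job done as asked, in the order asked, and still so for the second after the job is handed in, with the robot touching nothing.
It also fails if it takes over 72 s, if anything falls off the work surface, if the arm or the gripper's body presses on something with over 40 N, if the wrist force passes 120 N, or if a joint passes its speed limit or range.

## Working session

There is one attempt and no reset: what is moved stays moved. The work goes in short steps, Python scripts to look and compute and a tool call to move; the robot and the scene stay as the last step left them, time stands still between calls to the robot, and variables do not carry over. Pictures are saved under pics/ and viewed, and the job is handed in when it is done.

Besides the shell and the picture viewer there is one more tool, called after "Call:" by a JSON object that holds its "method" and its "body". carry_out: Moves the arm, as the interface text tells. Shift numbers are shares of 200 mm and turn numbers shares of pi/2 rad, none past 1 either way. Its arguments: {"type":"object","properties":{"targets":{"type":"array"},"jaw":{"type":"number"}},"required":["targets"]}

```bash
ls; mkdir -p pics; python3 - <<'E'
from rig import bot
import cv2
for n in("scene","top"):
    im=bot.capture(n); cv2.imwrite(f"pics/{n}0.png",im)
    print(n,bot.camera_info(n))
print(bot.read_state())
E
```

```text
pics
scene {'camera_matrix': array([[469.6767018 ,   0.        , 279.38643672],
       [  0.        , 469.6767018 , 209.1897283 ],
       [  0.        ,   0.        ,   1.        ]]), 'k1': 0.015329597694103551, 'view': array([[-0.74454691, -0.6671356 , -0.0240829 ,  0.36569629],
       [-0.30969075,  0.37713468, -0.87284653,  0.19267185],
       [ 0.59138949, -0.64241694, -0.48740019,  1.01152579],
       [ 0.        ,  0.        ,  0.        ,  1.        ]])}
top {'camera_matrix': array([[535.60492047,   0.        , 287.91467841],
       [  0.        , 535.60492047, 208.77025415],
       [  0.        ,   0.        ,   1.        ]]), 'k1': -0.028647748451376964, 'view': array([[-0.01734298, -0.99969909,  0.01734763,  0.01296022],
       [-0.7858979 ,  0.00290379, -0.61834947,  0.42646142],
       [ 0.61811303, -0.02435749, -0.78571178,  1.44365662],
       [ 0.        ,  0.        ,  0.        ,  1.        ]])}
{'time_s': 0.1, 'joint_positions': array([-7.53150132e+01,  3.02720846e+01,  8.21477597e+01,  1.10050247e-03,
        6.76893468e+01, -1.02250652e+01]), 'qvel': array([ 0.01788977, -0.09029701, -0.23687299,  0.01312229,  0.05958318,
       -0.06580898]), 'tau': array([ 6.17936098e-05, -4.40984881e+01, -1.77151448e+01,  6.34449511e-02,
        5.33377973e-02, -5.64931679e-05]), 'position': array([ 0.26314364, -0.56623361,  0.24069326]), 'tcp_rot': array([[ 9.06973295e-01,  4.21187875e-01, -4.65925443e-04],
       [ 4.21187982e-01, -9.06971482e-01,  1.84799545e-03],
       [ 3.55772187e-04, -1.87232472e-03, -9.99998184e-01]]), 'force': array([-0.09153883, -0.96560791,  0.57920527]), 'moment': array([-0.0414588 ,  0.01666749, -0.01613921]), 'opening': 1.0033710813888033}
```

View pics/scene0.png

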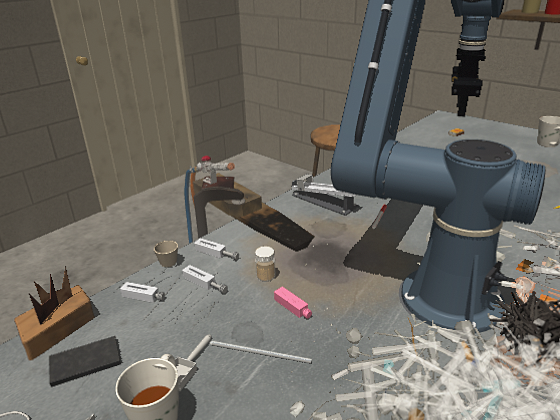

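View pics/top0.png

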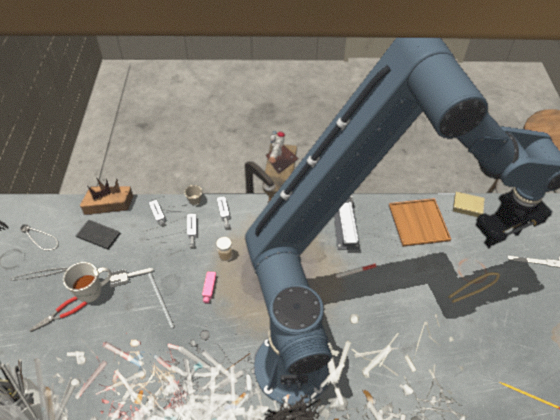

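The three white/silver gauges are in top at about (156,212), (191,231) and (223,211). The pink look-alike is at (209,286). The chute is at (346,225) and the tray at (419,222). Next I'll take close crops.

```bash
python3 - <<'E'
import cv2,numpy as np
t=cv2.imread("pics/top0.png");s=cv2.imread("pics/scene0.png")
cv2.imwrite("pics/c1.png",cv2.resize(t[185:305,140:250],None,fx=5,fy=5,interpolation=cv2.INTER_CUBIC))
cv2.imwrite("pics/c2.png",cv2.resize(t[185:285,320:480],None,fx=5,fy=5,interpolation=cv2.INTER_CUBIC))
cv2.imwrite("pics/c3.png",cv2.resize(s[225:325,110:250],None,fx=5.5,fy=5.5,interpolation=cv2.INTER_CUBIC))
cv2.imwrite("pics/c4.png",cv2.resize(s[150:270,270:420],None,fx=5,fy=5,interpolation=cv2.INTER_CUBIC))
E
```

```text
(no output)
```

View pics/c1.png

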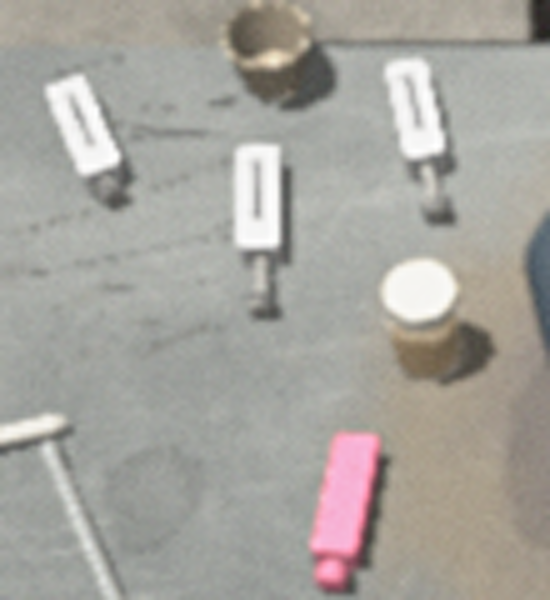

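View pics/c2.png

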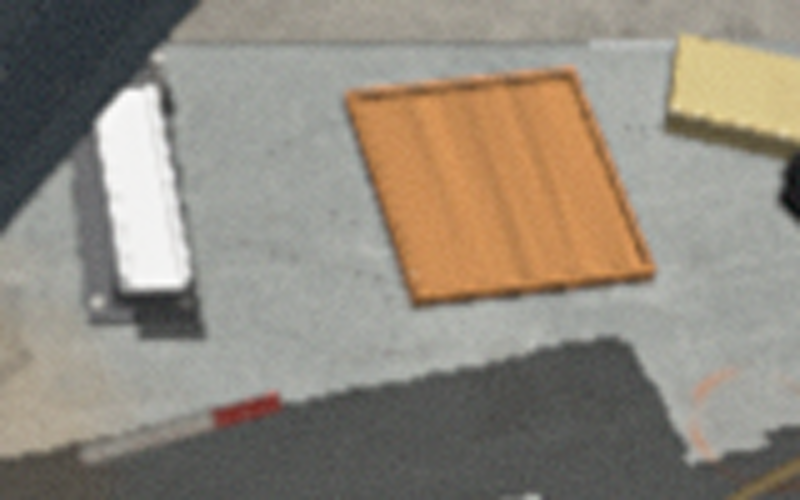

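View pics/c3.png

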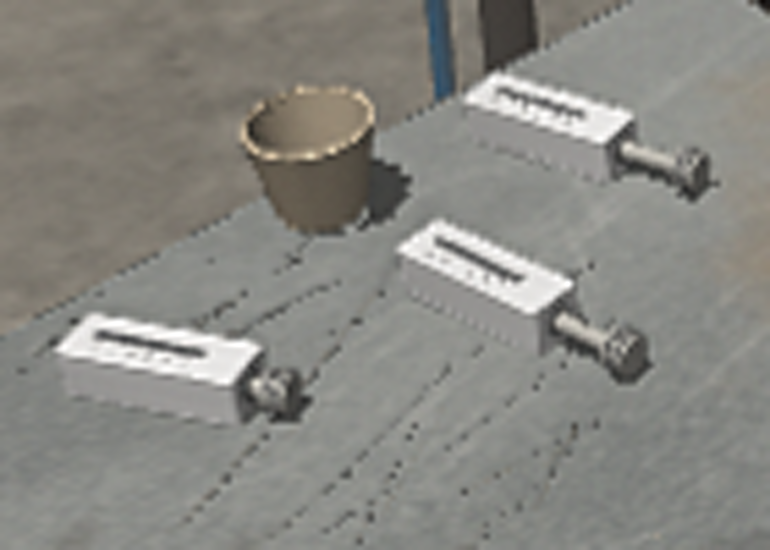

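View pics/c4.png

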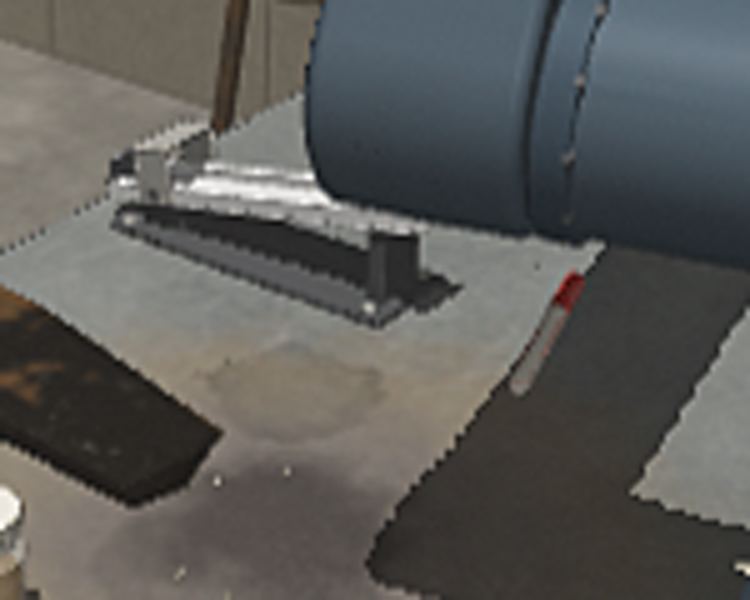

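In both views the left gauge, top (156,212), has its knob close in, so its slide is in. The middle one (191,231) and the right one (223,211) show a long rod, so theirs are out. The chute's high end faces the robot and its strap is near the far end. Now I'll measure the poses.

```bash
cat > h.py <<'E'
import numpy as np,cv2
from rig import bot
def pix2w(name,uv,z):
    ci=bot.camera_info(name);K=ci["camera_matrix"];V=ci["view"];k=ci["k1"]
    uv=np.atleast_2d(np.array(uv,float))
    d=cv2.undistortPoints(uv.reshape(-1,1,2),K,np.array([k,0,0,0.])).reshape(-1,2)
    R=V[:3,:3];c=-R.T@V[:3,3]
    r=np.c_[d,np.ones(len(d))]@R
    zz=np.broadcast_to(z,len(d))
    return c+r*((zz-c[2])/r[:,2])[:,None]
def w2pix(name,P):
    ci=bot.camera_info(name);V=ci["view"]
    return cv2.projectPoints(np.atleast_2d(np.array(P,float)),cv2.Rodrigues(V[:3,:3])[0],V[:3,3],ci["camera_matrix"],np.array([ci["k1"],0,0,0.]))[0].reshape(-1,2)
def face(name,im,box,z,thr):
    u0,v0,u1,v1=box
    c=cv2.resize(im[v0:v1,u0:u1],None,fx=8,fy=8,interpolation=cv2.INTER_CUBIC)
    m=(c.min(2)>thr).astype(np.uint8)
    m=cv2.morphologyEx(m,cv2.MORPH_CLOSE,np.ones((25,25)))
    m=cv2.morphologyEx(m,cv2.MORPH_OPEN,np.ones((15,15)))
    cs,_=cv2.findContours(m,cv2.RETR_EXTERNAL,cv2.CHAIN_APPROX_NONE)
    q=max(cs,key=cv2.contourArea).reshape(-1,2)
    uv=(q+.5)/8-.5+[u0,v0]
    w=pix2w(name,uv,z)[:,:2]
    (cx,cy),(a,b),ang=cv2.minAreaRect((w*1000).astype(np.float32))
    if a<b: a,b=b,a; ang+=90
    # centroid too
    M=cv2.moments((w*1000).astype(np.float32)); 
    return cx,cy,a,b,(ang+90)%180-90,M['m10']/M['m00'],M['m01']/M['m00']
E
python3 - <<'E'
from h import *
t=cv2.imread("pics/top0.png");s=cv2.imread("pics/scene0.png")
for nm,bt,bs in [("L",(145,194,170,225),(112,278,160,306)),("M",(182,208,202,240),(180,262,217,292)),("R",(214,192,233,222),(192,235,228,262))]:
    for thr in (190,205):
        print(nm,np.round(face("top",t,bt,.024,thr),1),np.round(face("scene",s,bs,.024,thr),1))
# knobs: crop c1 px/5
for n,p in {"L":(110,188),"M":(264,300),"R":(437,205)}.items():
    print(n,pix2w("top",[140+p[0]/5-.4,185+p[1]/5-.4],.012).round(4))
for n,p in {"L":(287,394),"M":(628,352),"R":(692,172)}.items():
    print(n,pix2w("scene",[110+p[0]/5.5-.4,225+p[1]/5.5-.4],.012).round(4))
# tray rim corners
p=np.array([(348,92),(577,70),(655,272),(414,303)])/5-.4+[320,185]
w=pix2w("top",p,.014);print(w.round(4),w.mean(0))
# jar, crucible
print("jar",pix2w("top",[140+420/5,185+292/5],.071).round(3),"cruc",pix2w("top",[140+269/5,185+30/5],.048).round(3))
print("pen",pix2w("top",np.array([(85,455),(280,402)])/5+[320,185],.007).round(3))
print("chute",pix2w("top",np.array([(120,292),(188,288)])/5+[320,185],.072).round(3))
print("base corners",pix2w("top",np.array([(92,322),])/5+[320,185],.0).round(3))
print("base sc",pix2w("scene",np.array([(378,325),(120,225)])/5+[270,150],.0).round(3))
E
```

```text
L [523.  433.7  83.5  29.4  25.  522.9 433.6] [519.5 429.1  82.   27.3  25.  520.5 429.8]
L [522.9 433.5  81.8  27.9  25.5 522.7 433.4] [520.  429.4  79.9  26.3  25.2 520.6 429.9]
M [465.1 315.2  84.6  29.8   4.7 465.3 314.8] [461.8 310.5  82.5  26.8   6.1 462.8 310.8]
M [464.9 314.8  83.1  27.9   5.1 465.  314.5] [463.3 310.7  78.5  25.6   6.2 463.1 310.9]
R [536.  218.8  87.   31.2  11.8 536.9 218.8] [532.1 214.3  83.9  28.2  13.2 533.6 214.8]
R [536.6 218.6  83.4  29.2  12.1 536.8 218.6] [532.7 214.4  81.6  26.9  12.9 533.7 214.8]
L [[0.4797 0.4114 0.012 ]]
M [[0.3921 0.3044 0.012 ]]
R [[0.4653 0.2005 0.012 ]]
L [[0.4709 0.4058 0.012 ]]
M [[0.3867 0.3008 0.012 ]]
R [[0.459  0.1969 0.012 ]]
[[ 0.5549 -0.3342  0.014 ]
 [ 0.5734 -0.492   0.014 ]
 [ 0.4075 -0.5109  0.014 ]
 [ 0.3848 -0.353   0.014 ]] [ 0.48014138 -0.4225235   0.014     ]
jar [[0.356 0.199 0.071]] cruc [[0.58  0.313 0.048]]
pen [[ 0.279 -0.14   0.007]
 [ 0.315 -0.262  0.007]]
chute [[ 0.353 -0.161  0.072]
 [ 0.356 -0.202  0.072]]
base corners [[ 0.38  -0.152  0.   ]]
base sc [[ 0.378 -0.156  0.   ]
 [ 0.572 -0.158  0.   ]]
```

```bash
cat >> h.py <<'E'
def rot(yaw,pitch=0):
    # tool x along heading (tilted down by pitch deg), z down
    a=np.radians(yaw);p=np.radians(pitch)
    x=np.array([np.cos(a)*np.cos(p),np.sin(a)*np.cos(p),-np.sin(p)])
    y=np.array([np.sin(a),-np.cos(a),0]); z=np.cross(x,y)
    return np.c_[x,y,z]
def delta(pos,yaw,pitch=0):
    s=bot.read_state();R=s["tcp_rot"]
    d=R.T@(np.array(pos)-s["position"])/.2
    rv=cv2.Rodrigues(R.T@rot(yaw,pitch))[0].ravel()/(np.pi/2)
    print("to",np.round(pos,4),"rows",np.r_[d,rv].round(3), "mm",(d*200).round(1))
def st():
    s=bot.read_state();R=s["tcp_rot"]
    print("t",round(s["time_s"],2),"p",s["position"].round(4),"yaw",np.degrees(np.arctan2(R[1,0],R[0,0])).round(2),"pitch",np.degrees(np.arcsin(-R[2,0])).round(2),"F",s["force"].round(1),"op",round(s["opening"]*87,1))
E
python3 - <<'E'
from h import *
t=cv2.imread("pics/top0.png");s=cv2.imread("pics/scene0.png")
a=cv2.resize(t[115:215,240:340],None,fx=5,fy=5,interpolation=cv2.INTER_CUBIC)
b=cv2.resize(s[140:260,180:320],None,fx=4,fy=4,interpolation=cv2.INTER_CUBIC)
cv2.imwrite("pics/c5.png",np.hstack([cv2.copyMakeBorder(a[:480],0,0,0,0,0) if 0 else a[:480,:240],b]))
for P in [(.3,-.4,.27),(.45,-.2,.27)]: delta(P,15)
E
```

```text
to [ 0.3  -0.4   0.27] rows [ 0.517 -0.677 -0.145 -0.001 -0.     0.11 ] mm [ 103.5 -135.3  -29. ]
to [ 0.45 -0.2   0.27] rows [ 1.619e+00 -1.268e+00 -1.440e-01 -1.000e-03 -0.000e+00  1.100e-01] mm [ 323.7 -253.5  -28.7]
```

View pics/c5.png

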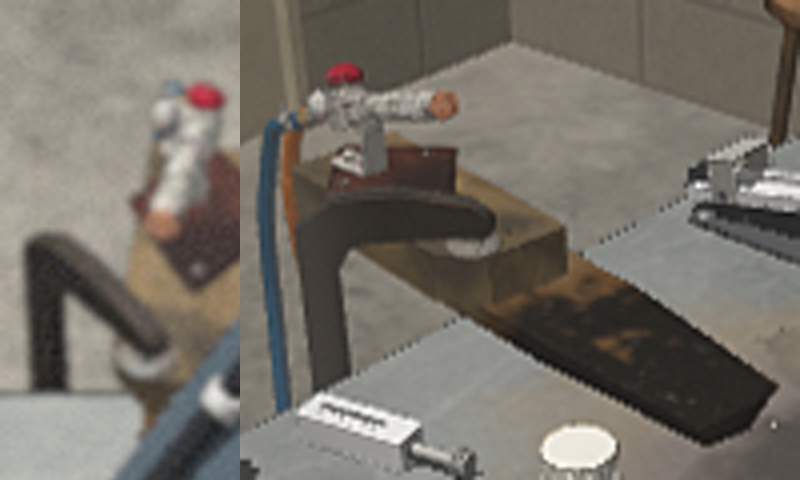

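```bash
python3 - <<'E'
from h import *
for z in (.1,.13,.15,.165,.18): print(z,pix2w("top",[272.4,159.8],z).round(3),pix2w("scene",[231,165.5],z).round(3))
print("timber/clamp", pix2w("scene",[180+(775-240)/4,140+385/4],.022), pix2w("scene",[180+(710-240)/4,140+443/4],.0),pix2w("scene",[180+(495-240)/4,140+225/4],.1))
E
```

```text
0.1 [[0.671 0.055 0.1  ]] [[ 0.718 -0.038  0.1  ]]
0.13 [[0.643 0.054 0.13 ]] [[0.666 0.007 0.13 ]]
0.15 [[0.624 0.054 0.15 ]] [[0.631 0.037 0.15 ]]
0.165 [[0.61  0.054 0.165]] [[0.605 0.06  0.165]]
0.18 [[0.595 0.054 0.18 ]] [[0.579 0.082 0.18 ]]
timber/clamp [[0.35727944 0.01690735 0.022     ]] [[0.36787434 0.06912363 0.        ]] [[0.54441854 0.07740567 0.1       ]]
```

Call:
{"method": "carry_out", "body": {"targets": [[0.25,-0.25,-0.1,0,0,0],[0.5,-0.5,-0.15,0,0,0.05],[0.75,-0.75,-0.15,0,0,0.1],[1,-0.9,-0.15,0,0,0.1],[1,-1,-0.15,0,0,0.1]], "jaw": 0.2}}

```text
time_s: 0.72
position: [0.3612, -0.298, 0.271]
tcp_rot: [[0.961, 0.276, -0.0], [0.276, -0.961, 0.002], [0.001, -0.002, -1.0]]
force: [0.8, -0.6, 0.0]
opening: 0.614
```

```bash
python3 - <<'E'
from h import *
im=bot.capture("top");cv2.imwrite("pics/t1.png",im)
for P in [(.42,-.12,.27)]: delta(P,12.5)
E
```

```text
to [ 0.42 -0.12  0.27] rows [ 0.53  -0.746  0.009 -0.006  0.     0.04 ] mm [ 105.9 -149.2    1.9]
```

View pics/t1.png

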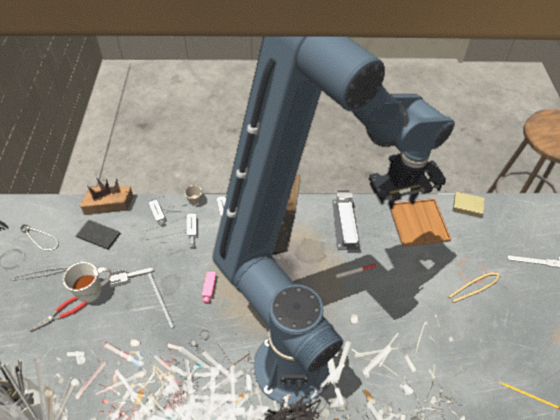

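The chute is now unobstructed in top, from about (345,193) to (346,250), with its strap near (344,198).

```bash
python3 - <<'E'
from h import *
t=cv2.imread("pics/t1.png")
cv2.imwrite("pics/c6.png",cv2.resize(t[185:260,315:375],None,fx=8,fy=8,interpolation=cv2.INTER_CUBIC))
E
```

```text
(no output)
```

View pics/c6.png

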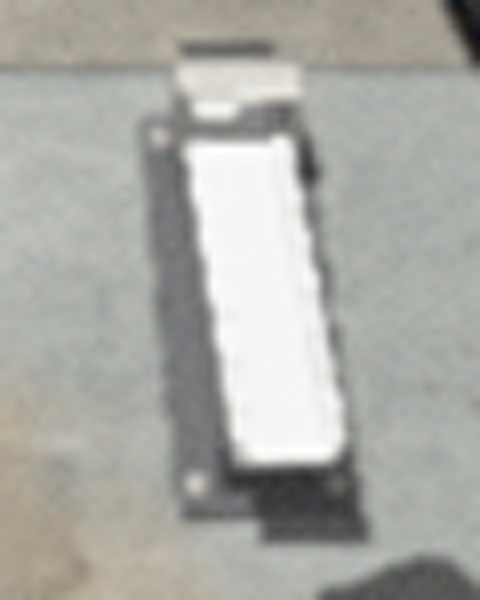

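Call:
{"method": "carry_out", "body": {"targets": [[0.15,-0.25,0,0,0,0.02],[0.3,-0.5,0,0,0,0.04],[0.4,-0.75,0,0,0,0.04],[0.5,-1,0,0,0,0.04],[0.5,-1,0,0,0,0.04]]}}

```text
time_s: 1.4
position: [0.3992, -0.0695, 0.2721]
tcp_rot: [[0.975, 0.223, -0.005], [0.223, -0.975, 0.01], [-0.002, -0.011, -1.0]]
force: [-0.6, -1.2, -0.4]
opening: 0.596
```

```bash
cat > ch.py <<'E'
from h import *
from scipy.optimize import least_squares
def P(q,s,y,h):  # slope coord, lateral, height normal
    a=np.radians(12); X=s*np.cos(a)+h*np.sin(a); Z=.04-s*np.sin(a)+h*np.cos(a)
    c,w=np.cos(q[2]),np.sin(q[2]); return np.array([q[0]+c*X-w*y,q[1]+w*X+c*y,Z])
def B(q,x,y,z=0):
    c,w=np.cos(q[2]),np.sin(q[2]); return np.array([q[0]+c*x-w*y,q[1]+w*x+c*y,z])
E
python3 - <<'E'
from ch import *
im=bot.capture("scene");cv2.imwrite("pics/s1.png",im)
im=bot.capture("top");cv2.imwrite("pics/t2.png",im)
uv=lambda a:np.array(a)/8-.45+[315,185]
def res(q):
    r=[]
    pr=lambda p:w2pix("top",p)[0]
    r+=list(pr(B(q,-.1,.035))-uv((180,520)))
    r+=list(pr(B(q,.1,.035))-uv((143,120)))
    r+=list(pr(P(q,-.115,.0205,.008))-uv((233,465)))
    r+=list(pr(P(q,-.115,-.0205,.008))-uv((345,460)))
    return r
o=least_squares(res,[.475,-.19,0]);print(o.x,np.degrees(o.x[2]),np.array(res(o.x)).round(1))
q=o.x
t=cv2.imread("pics/t1.png");k=8;c=cv2.resize(t[185:260,315:375],None,fx=8,fy=8,interpolation=cv2.INTER_CUBIC)
def line(a,b,col):
    f=lambda p:tuple(int(v) for v in ((w2pix("top",p)[0]-[315,185]+.45)*8))
    cv2.line(c,f(a),f(b),col,1)
for x,y,x2,y2 in [(-.1,.035,.1,.035),(-.1,-.035,.1,-.035),(-.1,-.035,-.1,.035)]: line(B(q,x,y),B(q,x2,y2),(0,255,0))
for y in(-.0205,.0205): line(P(q,-.115,y,.008),P(q,.115,y,.008),(0,0,255))
for y in(-.0155,.0155): line(P(q,-.115,y,.0),P(q,.115,y,.0),(255,0,0))
line(P(q,.105,-.0155,.022),P(q,.105,.0155,.022),(255,0,255))
for s in (.0,.05,.06): line(P(q,s,-.0245,.034),P(q,s,.0245,.034),(0,255,255))
cv2.imwrite("pics/c7.png",c)
s=cv2.imread("pics/s1.png");cv2.imwrite("pics/c8.png",cv2.resize(s[160:230,280:380],None,fx=8,fy=8,interpolation=cv2.INTER_CUBIC))
E
```

```text
[ 0.47320278 -0.18238041 -0.008344  ] -0.47807612018147205 [-0.3  1.5  0.4  1.9  0.2 -1.9 -0.3 -1.2]
```

View pics/c7.png

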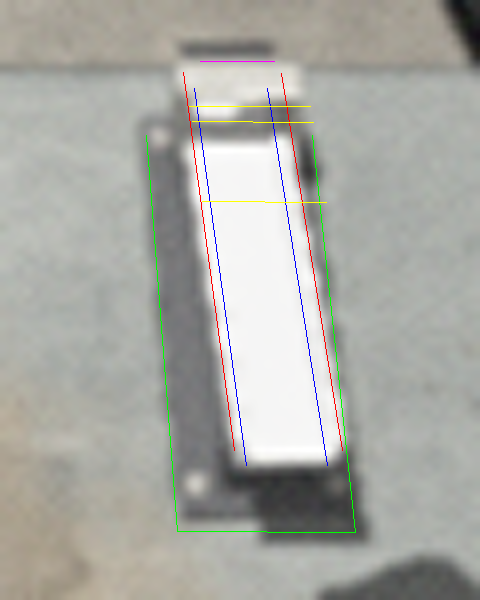

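View pics/c8.png

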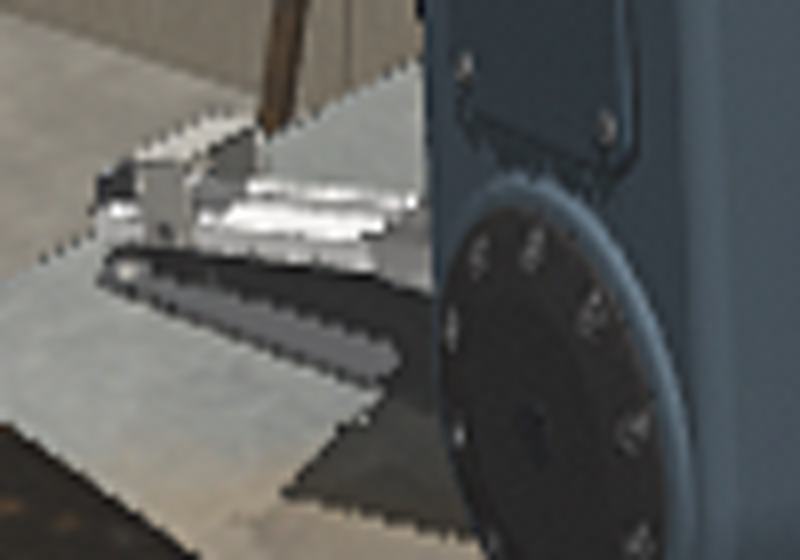

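```bash
cat > fit.py <<'E'
from ch import *
uv=lambda a:np.array(a)/8-.45+[315,185]
us=lambda a:np.array(a)/5-.4+[270,150]
u8=lambda a:np.array(a)/8-.45+[280,160]
def res(q,cams="ts"):
    r=[]
    pr=lambda p,n="top":w2pix(n,p)[0]
    if "t" in cams:
        for sgn,px in((1,(233,458)),(-1,(345,453))): r+=list(pr(P(q,-.115,sgn*.0205,.008))-uv(px))
        r+=list(pr((B(q,-.1,.035)))-uv((179,526)))
        r+=[(pr((B(q,.1,.035)))-uv((143,120)))[0]]
        r+=[(pr((P(q,.0875,.0,.034)))-uv((240,62)))[0]]
        r+=[(pr((P(q,.105,.0,.022)))-uv((227,45)))[0]]
    if "s" in cams:
        r+=list(pr(B(q,-.1,.035),"scene")-us((378,326)))
        r+=list(pr(B(q,.1,.035),"scene")-u8((100,284)))
    return r
for c in("t","s","ts"):
    o=least_squares(res,[.475,-.19,0],args=(c,));print(c,o.x.round(4),np.degrees(o.x[2]).round(2),np.array(o.fun).round(1))
q=o.x
np.save("q.npy",q)
for n,s in(("upper",-.045),("seat",.065),("strap?",.075)): print(n,P(q,s,0,0).round(4))
E
python3 fit.py; python3 - <<'E'
from h import *
for P in [(.47,.07,.27),(.535,.2167,.27),(.535,.2167,.15)]: delta(P,12.5)
E
```

```text
t [ 0.4726 -0.1812  0.004 ] 0.23 [ 0.3 -0.8 -0.2 -0.2 -0.2  1.  -0.3 -0.2  0.6]
s [ 0.4786 -0.1903  0.0017] 0.1 [ 0.2  0.3 -0.2 -0.4]
ts [ 0.4735 -0.1822  0.0024] 0.14 [ 0.5 -1.   0.  -0.5  0.1  0.8  0.   0.1  0.9  0.   2.  -0.7  1. ]
upper [ 0.4295 -0.1823  0.0494]
seat [ 0.5371 -0.182   0.0265]
strap? [ 0.5469 -0.182   0.0244]
to [0.47 0.07 0.27] rows [ 0.496 -0.621  0.017 -0.006  0.001  0.001] mm [  99.2 -124.2    3.4]
to [0.535  0.2167 0.27  ] rows [ 9.730e-01 -1.266e+00  2.200e-02 -6.000e-03  1.000e-03  1.000e-03] mm [ 194.6 -253.1    4.5]
to [0.535  0.2167 0.15  ] rows [ 9.74e-01 -1.26e+00  6.22e-01 -6.00e-03  1.00e-03  1.00e-03] mm [ 194.7 -252.1  124.5]
```

Call:
{"method": "carry_out", "body": {"targets": [[0.25,-0.25,0,0,0,0],[0.45,-0.5,0,0,0,0],[0.65,-0.75,0,0,0,0],[0.8,-1,0,0,0,0],[0.95,-1,0,0,0,0]]}}

```text
time_s: 2.12
position: [0.543, 0.1654, 0.2736]
tcp_rot: [[0.975, 0.22, -0.003], [0.22, -0.975, 0.009], [-0.001, -0.009, -1.0]]
force: [0.6, -0.5, 0.5]
opening: 0.599
```

```bash
python3 - <<'E'
from h import *
st()
for z in (.15,.06,.0295): delta((.535,.2167,z),12.5)
E
```

```text
t 2.12 p [0.543  0.1654 0.2736] yaw 12.73 pitch 0.07 F [ 0.6 -0.5  0.5] op 52.1
to [0.535  0.2167 0.15  ] rows [ 0.019 -0.253  0.62  -0.006  0.001  0.003] mm [  3.7 -50.7 124.1]
to [0.535  0.2167 0.06  ] rows [ 1.90e-02 -2.49e-01  1.07e+00 -6.00e-03  1.00e-03  3.00e-03] mm [  3.8 -49.9 214.1]
to [0.535  0.2167 0.0295] rows [ 1.900e-02 -2.480e-01  1.223e+00 -6.000e-03  1.000e-03  3.000e-03] mm [  3.9 -49.6 244.6]
```

Call:
{"method": "carry_out", "body": {"targets": [[0.02,-0.25,0.3,0,0,0],[0.02,-0.25,0.6,-0.005,0,0],[0.02,-0.25,0.85,-0.005,0,0],[0.02,-0.25,0.95,-0.005,0,0],[0.02,-0.25,0.95,-0.005,0,0]]}}

```text
time_s: 2.75
position: [0.5351, 0.2146, 0.0817]
tcp_rot: [[0.976, 0.218, -0.006], [0.218, -0.976, -0.0], [-0.006, -0.001, -1.0]]
force: [-1.0, 0.1, -0.6]
opening: 0.598
```

```bash
python3 - <<'E'
from h import *
st()
for z in (.06,.0295): delta((.535,.2167,z),12.5)
im=bot.capture("scene")
cv2.imwrite("pics/s2.png",cv2.resize(im[180:320,110:300],None,fx=4,fy=4,interpolation=cv2.INTER_CUBIC))
E
```

```text
t 2.75 p [0.5351 0.2146 0.0817] yaw 12.58 pitch 0.34 F [-1.   0.1 -0.6] op 52.0
to [0.535  0.2167 0.06  ] rows [ 0.003 -0.01   0.108 -0.001  0.004  0.001] mm [ 0.5 -2.1 21.7]
to [0.535  0.2167 0.0295] rows [ 0.003 -0.01   0.261 -0.001  0.004  0.001] mm [ 0.7 -2.  52.2]
```

View pics/s2.png

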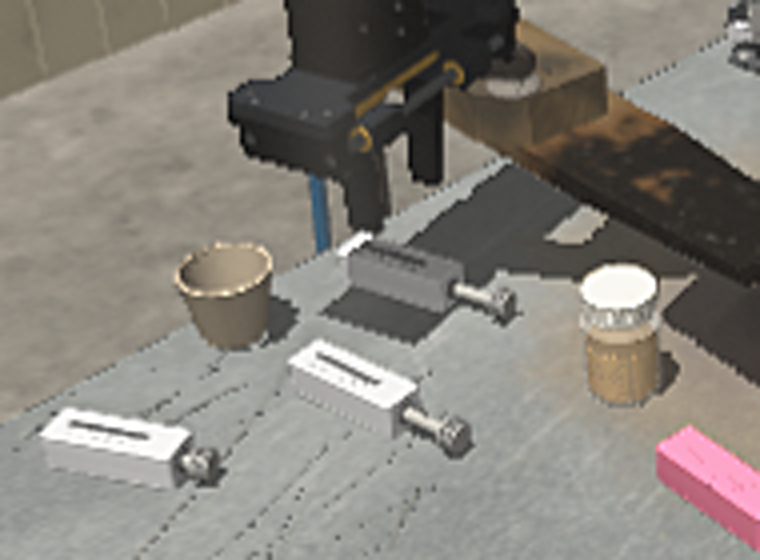

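The fingers, at about (365,215) and (428,165), straddle the right gauge's block at (405,265). I'll descend and close.

Call:
{"method": "carry_out", "body": {"targets": [[0,-0.01,0.13,0,0.004,0],[0,-0.01,0.26,0,0.004,0],[0,-0.01,0.26,0,0.004,0],[0,-0.01,0.26,0,0.004,0]]}}

```text
time_s: 3.3
position: [0.5373, 0.2168, 0.033]
tcp_rot: [[0.976, 0.217, 0.007], [0.217, -0.976, 0.003], [0.007, -0.001, -1.0]]
force: [-0.0, 0.1, 0.8]
opening: 0.598
```

Call:
{"method": "carry_out", "body": {"targets": [[0,0,0,0,0,0],[0,0,0,0,0,0],[0,0,0,0,0,0],[0,0,0,0,0,0]], "jaw": -1}}

```text
time_s: 3.8
position: [0.5374, 0.2169, 0.0334]
tcp_rot: [[0.976, 0.218, 0.007], [0.218, -0.976, 0.003], [0.008, -0.001, -1.0]]
force: [-0.0, -0.3, 3.0]
opening: 0.295
```

Call:
{"method": "carry_out", "body": {"targets": [[0,0,-0.15,0,0,0],[0,0,-0.4,0,0,0],[0,0,-0.7,0,0,0],[-0.1,0,-1,0,0,0],[-0.2,0,-1,0,0,0]]}}

```text
time_s: 4.42
position: [0.4995, 0.2083, 0.2379]
tcp_rot: [[0.976, 0.218, 0.018], [0.218, -0.976, 0.005], [0.019, -0.001, -1.0]]
force: [0.3, -0.3, -2.8]
opening: 0.297
```

```bash
python3 - <<'E'
from h import *
st()
im=bot.capture("scene")
cv2.imwrite("pics/s3.png",cv2.resize(im[100:300,110:310],None,fx=3,fy=3,interpolation=cv2.INTER_CUBIC))
delta((.45,0.03,.27),7)
# tray
w=np.array([[ 0.5549,-0.3342],[0.5734,-0.492],[0.4075,-0.5109],[0.3848,-0.353]])
ax=(w[0]-w[3]+w[1]-w[2]);print("yaw",np.degrees(np.arctan2(ax[1],ax[0])),np.linalg.norm(w[0]-w[3]),np.linalg.norm(w[0]-w[1]),np.linalg.norm(w[1]-w[2]),np.linalg.norm(w[2]-w[3]))
E
```

```text
t 4.42 p [0.4995 0.2083 0.2379] yaw 12.58 pitch -1.09 F [ 0.3 -0.3 -2.8] op 25.8
to [0.45 0.03 0.27] rows [-0.407  0.817 -0.178 -0.001 -0.005  0.062] mm [-81.4 163.5 -35.6]
yaw 6.401946979660837 0.17113576481846215 0.15888074143835054 0.1669731116078275 0.15952335252244423
```

View pics/s3.png

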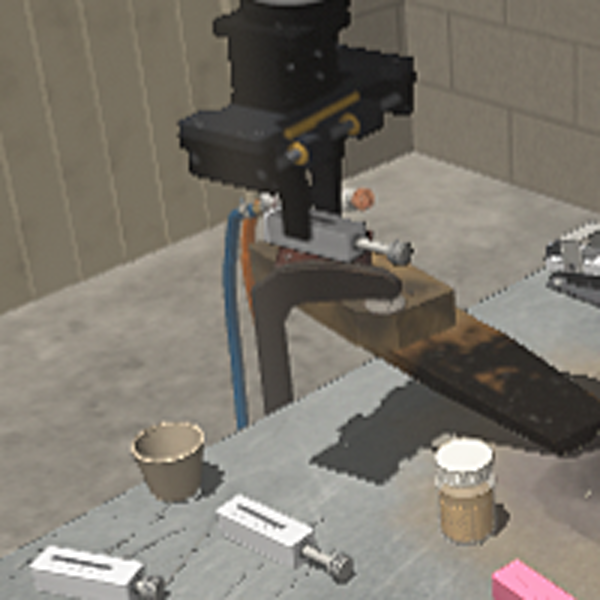

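The gauge is held level and its slide is still out, with the knob at (402,252). Carrying it across.

Call:
{"method": "carry_out", "body": {"targets": [[-0.1,0.1,-0.15,0,0,0.02],[-0.2,0.3,-0.18,0,0,0.04],[-0.3,0.55,-0.18,0,0,0.06],[-0.4,0.8,-0.18,0,0,0.07],[-0.45,1,-0.18,0,0,0.07]]}}

```text
time_s: 5.1
position: [0.4484, -0.009, 0.2695]
tcp_rot: [[0.994, 0.109, 0.005], [0.109, -0.994, 0.003], [0.005, -0.002, -1.0]]
force: [0.3, 0.8, -1.7]
opening: 0.292
```

```bash
python3 - <<'E'
from h import *
st()
delta((.45,-0.2,.25),6.4)
delta((.505,-0.453,.25),6.4)
E
```

```text
t 5.1 p [ 0.4484 -0.009   0.2695] yaw 6.26 pitch -0.31 F [ 0.3  0.8 -1.7] op 25.4
to [ 0.45 -0.2   0.25] rows [-0.096  0.95   0.094 -0.002 -0.003 -0.002] mm [-19.3 190.1  18.9]
to [ 0.505 -0.453  0.25 ] rows [ 3.900e-02  2.238e+00  9.200e-02 -2.000e-03 -3.000e-03 -2.000e-03] mm [  7.8 447.6  18.4]
```

Call:
{"method": "carry_out", "body": {"targets": [[0,0.25,0,0,0,0],[0,0.5,0,0,0,0],[0,0.75,0,0,0,0],[0,1,0,0,0,0]]}}

```text
time_s: 5.6
position: [0.4698, -0.2092, 0.2678]
tcp_rot: [[0.994, 0.109, 0.003], [0.109, -0.994, 0.005], [0.004, -0.004, -1.0]]
force: [0.3, -0.3, -2.3]
opening: 0.296
```

Call:
{"method": "carry_out", "body": {"targets": [[0.05,0.25,0,0,0,0],[0.05,0.5,0.1,0,0,0],[0.05,0.75,0.2,0,0,0],[0.05,1,0.3,0,0,0],[0.05,1,0.4,0,0,0]]}}

```text
time_s: 6.22
position: [0.5016, -0.411, 0.1846]
tcp_rot: [[0.994, 0.105, 0.004], [0.105, -0.994, 0.003], [0.004, -0.003, -1.0]]
force: [-0.2, 0.6, -1.4]
opening: 0.293
```

```bash
python3 - <<'E'
from h import *
st()
for z in(.1,.06,.040):delta((.505,-0.453,z),6.4)
E
```

```text
t 6.22 p [ 0.5016 -0.411   0.1846] yaw 6.02 pitch -0.23 F [-0.2  0.6 -1.4] op 25.5
to [ 0.505 -0.453  0.1  ] rows [-0.007  0.212  0.422 -0.002 -0.003 -0.004] mm [-1.4 42.3 84.4]
to [ 0.505 -0.453  0.06 ] rows [-0.008  0.212  0.622 -0.002 -0.003 -0.004] mm [ -1.6  42.5 124.4]
to [ 0.505 -0.453  0.04 ] rows [-0.008  0.213  0.722 -0.002 -0.003 -0.004] mm [ -1.6  42.5 144.4]
```

Call:
{"method": "carry_out", "body": {"targets": [[0,0.1,0.15,0,0,0],[0,0.21,0.4,0,0,0],[0,0.21,0.58,0,0,0],[0,0.21,0.6,0,0,0],[0,0.21,0.6,0,0,0]]}}

```text
time_s: 6.85
position: [0.5067, -0.4522, 0.0643]
tcp_rot: [[0.994, 0.105, 0.003], [0.105, -0.994, 0.004], [0.004, -0.003, -1.0]]
force: [0.3, -0.1, -1.4]
opening: 0.29
```

```bash
python3 - <<'E'
from h import *
st()
delta((.505,-0.453,.0395),6.4)
im=bot.capture("top");cv2.imwrite("pics/t3.png",im)
cv2.imwrite("pics/t3c.png",cv2.resize(im[150:270,350:490],None,fx=5,fy=5,interpolation=cv2.INTER_CUBIC))
E
```

```text
t 6.85 p [ 0.5067 -0.4522  0.0643] yaw 6.03 pitch -0.22 F [ 0.3 -0.1 -1.4] op 25.3
to [ 0.505  -0.453   0.0395] rows [-0.009  0.003  0.124 -0.002 -0.002 -0.004] mm [-1.8  0.7 24.8]
```

View pics/t3c.png

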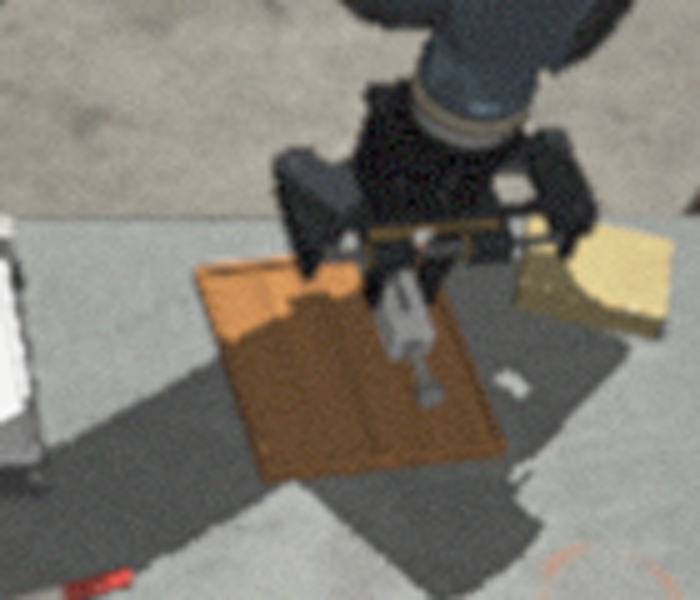

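The gauge hangs inside the tray's right half (block at (408,320), knob at (430,390)). Lowering and releasing.

Call:
{"method": "carry_out", "body": {"targets": [[-0.01,0,0.06,0,0,0],[-0.01,0,0.12,0,0,0],[-0.01,0,0.13,0,0,0],[-0.01,0,0.13,0,0,0]]}}

```text
time_s: 7.4
position: [0.5053, -0.4528, 0.0392]
tcp_rot: [[0.994, 0.105, 0.005], [0.105, -0.994, 0.002], [0.005, -0.002, -1.0]]
force: [0.2, -0.5, -2.2]
opening: 0.293
```

Call:
{"method": "carry_out", "body": {"targets": [[0,0,0,0,0,0],[0,0,0,0,0,0],[0,0,0,0,0,0]], "jaw": 0.15}}

```text
time_s: 7.78
position: [0.5055, -0.4531, 0.0397]
tcp_rot: [[0.994, 0.105, 0.005], [0.105, -0.994, 0.002], [0.005, -0.001, -1.0]]
force: [0.7, -0.5, -0.0]
opening: 0.529
```

Call:
{"method": "carry_out", "body": {"targets": [[0,0,-0.15,0,0,0],[0,0,-0.45,0,0,0],[0,0,-0.75,0,0,0],[0,-0.2,-1,0,0,0],[0,-0.45,-1,0,0,0]]}}

```text
time_s: 8.4
position: [0.4971, -0.3663, 0.2452]
tcp_rot: [[0.995, 0.103, 0.014], [0.104, -0.995, -0.007], [0.013, 0.009, -1.0]]
force: [0.1, -0.1, -0.2]
opening: 0.579
```

```bash
python3 - <<'E'
from h import *
st()
im=bot.capture("top")
cv2.imwrite("pics/t4c.png",cv2.resize(im[150:270,350:490],None,fx=5,fy=5,interpolation=cv2.INTER_CUBIC))
delta((.455,-.15,.27),5.6)
E
```

```text
t 8.4 p [ 0.4971 -0.3663  0.2452] yaw 5.94 pitch -0.75 F [ 0.1 -0.1 -0.2] op 50.4
to [ 0.455 -0.15   0.27 ] rows [-0.082 -1.046 -0.132 -0.004 -0.004  0.006] mm [ -16.3 -209.2  -26.5]
```

View pics/t4c.png

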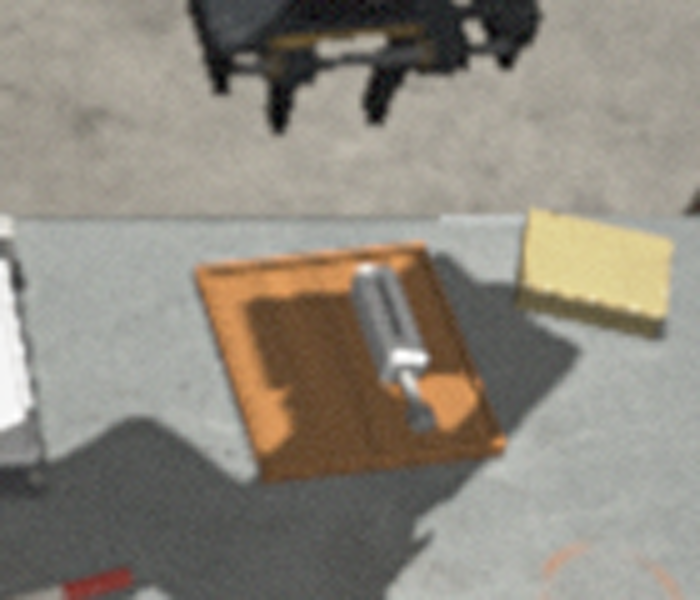

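Gauge one lies in the tray with its slide still out (knob (420,415)). Now going for the middle one.

Call:
{"method": "carry_out", "body": {"targets": [[-0.05,-0.25,-0.1,0,0,0],[-0.05,-0.5,-0.12,0,0,0],[-0.1,-0.75,-0.12,0,0,0],[-0.1,-1,-0.12,0,0,0]], "jaw": 0.2}}

```text
time_s: 8.95
position: [0.4514, -0.1579, 0.2676]
tcp_rot: [[0.994, 0.107, 0.005], [0.107, -0.994, 0.006], [0.006, -0.006, -1.0]]
force: [0.7, 0.2, 0.0]
opening: 0.598
```

Call:
{"method": "carry_out", "body": {"targets": [[0,-0.25,0,0,0,0],[0,-0.5,0,0,0,0],[0,-0.75,0,0,0,0],[0,-1,0,0,0,0]]}}

```text
time_s: 9.45
position: [0.4297, 0.0424, 0.2691]
tcp_rot: [[0.994, 0.107, 0.006], [0.106, -0.994, 0.006], [0.006, -0.006, -1.0]]
force: [0.8, 0.4, 0.1]
opening: 0.6
```

Call:
{"method": "carry_out", "body": {"targets": [[0,-0.25,0,0,0,0],[0,-0.5,0,0,0,0],[0,-0.75,0,0,0,0],[0,-1,0,0,0,0]]}}

```text
time_s: 9.95
position: [0.408, 0.2429, 0.2704]
tcp_rot: [[0.994, 0.107, 0.006], [0.107, -0.994, 0.006], [0.007, -0.006, -1.0]]
force: [0.7, 0.5, -0.1]
opening: 0.603
```

```bash
python3 - <<'E'
from h import *
st()
t=bot.capture("top");cv2.imwrite("pics/t5.png",t)
print(np.round(face("top",t,(418,197,437,226),.029,150),1))
for z in(.2,.09): delta((.464,.313,z),5.6)
E
```

```text
t 9.95 p [0.408  0.2429 0.2704] yaw 6.12 pitch -0.4 F [ 0.7  0.5 -0.1] op 52.5
[ 498.8 -452.8   97.2   36.9    7.6  500.8 -450.9]
to [0.464 0.313 0.2  ] rows [ 0.315 -0.288  0.359 -0.007 -0.005  0.008] mm [ 63.  -57.6  71.8]
to [0.464 0.313 0.09 ] rows [ 0.31  -0.282  0.909 -0.007 -0.005  0.008] mm [ 62.1 -56.4 181.8]
```

Call:
{"method": "carry_out", "body": {"targets": [[0.15,-0.15,0.1,0,0,0],[0.31,-0.28,0.35,-0.007,-0.005,-0.005],[0.31,-0.28,0.65,-0.007,-0.005,-0.005],[0.31,-0.28,0.95,-0.007,-0.005,-0.005],[0.31,-0.28,0.95,-0.007,-0.005,-0.005]]}}

```text
time_s: 10.62
position: [0.46, 0.3107, 0.0766]
tcp_rot: [[0.993, 0.117, -0.013], [0.117, -0.993, -0.005], [-0.013, 0.004, -1.0]]
force: [-0.6, 0.6, 0.5]
opening: 0.599
```

```bash
python3 - <<'E'
from h import *
st()
delta((.465,.313,.0275),5.6)
im=bot.capture("scene")
cv2.imwrite("pics/s5.png",cv2.resize(im[180:320,110:300],None,fx=4,fy=4,interpolation=cv2.INTER_CUBIC))
E
```

```text
t 10.62 p [0.46   0.3107 0.0766] yaw 6.74 pitch 0.76 F [-0.6  0.6  0.5] op 52.1
to [0.465  0.313  0.0275] rows [ 0.03  -0.009  0.245  0.003  0.008  0.013] mm [ 5.9 -1.8 49. ]
```

View pics/s5.png

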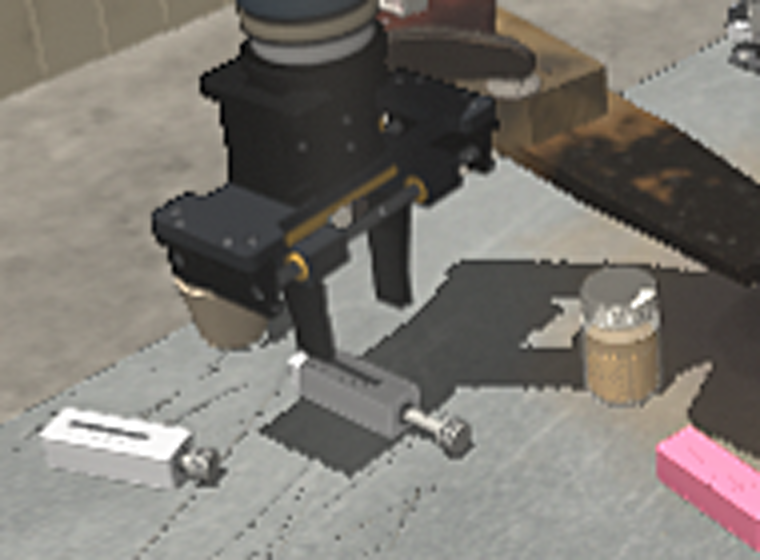

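```bash
python3 - <<'E'
from h import *
f=lambda p:(w2pix("scene",p)[0]-[110,180])*4
print(f((.46,.3107,.0576)),f((.464,.313,.024)),f((.46,.3107,.024)))
E
```

```text
[347.34308134 325.27291034] [346.13495405 372.66913054] [353.7793718  373.52712432]
```

Call:
{"method": "carry_out", "body": {"targets": [[0.03,-0.01,0.08,0,0.008,0.01],[0.03,-0.01,0.16,0,0.008,0.01],[0.03,-0.01,0.24,0,0.008,0.01],[0.03,-0.01,0.25,0,0.008,0.01],[0.03,-0.01,0.25,0,0.008,0.01]]}}

```text
time_s: 11.3
position: [0.4682, 0.3144, 0.0303]
tcp_rot: [[0.995, 0.102, 0.007], [0.102, -0.995, -0.001], [0.007, 0.002, -1.0]]
force: [0.1, 1.0, 0.3]
opening: 0.601
```

Call:
{"method": "carry_out", "body": {"targets": [[0,0,0,0,0,0],[0,0,0,0,0,0],[0,0,0,0,0,0],[0,0,0,0,0,0]], "jaw": -1}}

```text
time_s: 11.8
position: [0.4683, 0.3143, 0.0306]
tcp_rot: [[0.995, 0.102, 0.008], [0.102, -0.995, -0.001], [0.008, 0.002, -1.0]]
force: [-0.3, -1.8, 1.9]
opening: 0.293
```

Call:
{"method": "carry_out", "body": {"targets": [[0,0,-0.15,0,0,0],[0,0,-0.4,0,0,0],[0,0,-0.7,0,0,0],[-0.05,0,-1,0,0,0],[-0.1,0,-1,0,0,0]]}}

```text
time_s: 12.42
position: [0.4495, 0.3139, 0.2352]
tcp_rot: [[0.995, 0.102, 0.018], [0.102, -0.995, 0.004], [0.019, -0.002, -1.0]]
force: [0.2, -0.0, -2.7]
opening: 0.293
```

Call:
{"method": "carry_out", "body": {"targets": [[0,0.15,-0.1,0,0,0],[0,0.4,-0.2,0,0,0],[0,0.65,-0.2,0,0,0],[0,0.85,-0.2,0,0,0],[0,1,-0.2,0,0,0]]}}

```text
time_s: 13.05
position: [0.4677, 0.1132, 0.2731]
tcp_rot: [[0.995, 0.101, 0.014], [0.101, -0.995, 0.004], [0.015, -0.002, -1.0]]
force: [0.0, 0.4, -2.0]
opening: 0.292
```

```bash
python3 - <<'E'
from h import *
st()
delta((.45,-0.1,.27),6.4)
im=bot.capture("scene")
cv2.imwrite("pics/s6.png",im)
E
```

```text
t 13.05 p [0.4677 0.1132 0.2731] yaw 5.79 pitch -0.85 F [ 0.   0.4 -2. ] op 25.4
to [ 0.45 -0.1   0.27] rows [-1.960e-01  1.051e+00  1.000e-02 -1.000e-03 -9.000e-03 -7.000e-03] mm [-39.2 210.3   2. ]
```

View pics/s6.png

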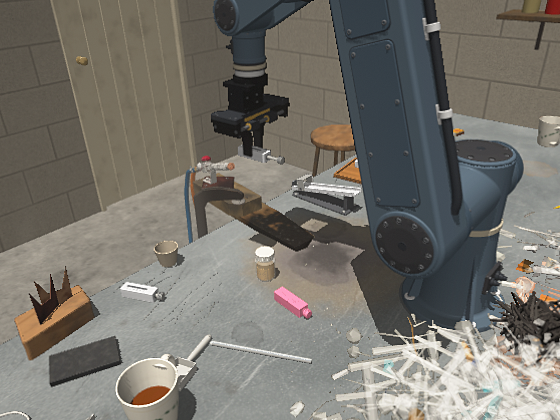

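Call:
{"method": "carry_out", "body": {"targets": [[-0.05,0.25,0,0,0,0],[-0.1,0.5,0,0,-0.005,0],[-0.15,0.75,0,0,-0.009,-0.005],[-0.15,1,0,0,-0.009,-0.005]]}}

```text
time_s: 13.6
position: [0.4566, -0.0921, 0.2711]
tcp_rot: [[0.994, 0.108, -0.003], [0.108, -0.994, 0.001], [-0.003, -0.002, -1.0]]
force: [0.3, 0.4, -1.2]
opening: 0.296
```

Call:
{"method": "carry_out", "body": {"targets": [[0,0.25,0,0,0,0],[0,0.5,0,0,0,0],[0,0.75,0,0,0,0],[0,1,0.1,0,0,0]]}}

```text
time_s: 14.1
position: [0.4782, -0.2924, 0.25]
tcp_rot: [[0.994, 0.107, -0.002], [0.107, -0.994, 0.001], [-0.002, -0.001, -1.0]]
force: [0.4, 1.1, -1.6]
opening: 0.294
```

```bash
python3 - <<'E'
from h import *
st()
for z in(.15,.07,.0365):delta((.500,-0.3875,z),6.4)
t=bot.capture("top");cv2.imwrite("pics/t6.png",t)
cv2.imwrite("pics/t6c.png",cv2.resize(t[150:270,320:490],None,fx=4.5,fy=4.5,interpolation=cv2.INTER_CUBIC))
E
```

```text
t 14.1 p [ 0.4782 -0.2924  0.25  ] yaw 6.16 pitch 0.13 F [ 0.4  1.1 -1.6] op 25.6
to [ 0.5    -0.3875  0.15  ] rows [ 0.058  0.485  0.499 -0.001  0.001 -0.003] mm [11.6 97.  99.9]
to [ 0.5    -0.3875  0.07  ] rows [ 0.059  0.486  0.899 -0.001  0.001 -0.003] mm [ 11.8  97.1 179.9]
to [ 0.5    -0.3875  0.0365] rows [ 6.000e-02  4.860e-01  1.067e+00 -1.000e-03  1.000e-03 -3.000e-03] mm [ 11.9  97.2 213.4]
```

View pics/t6c.png

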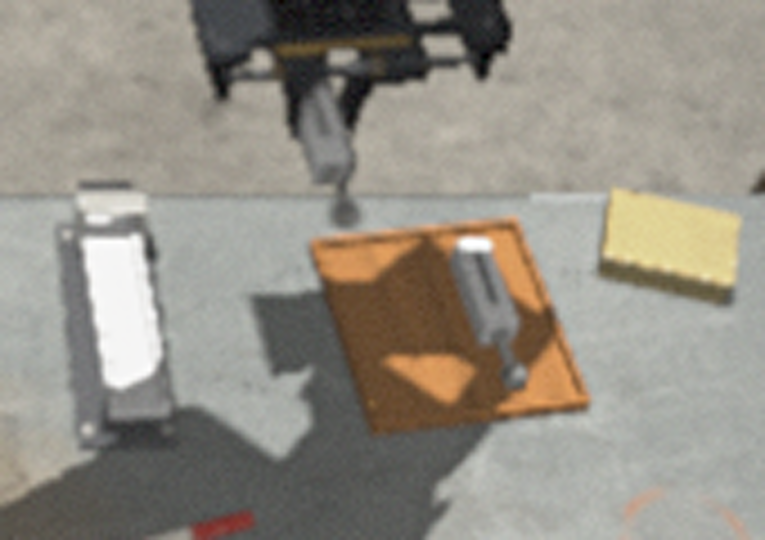

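Call:
{"method": "carry_out", "body": {"targets": [[0.05,0.2,0.1,0,0,0],[0.06,0.45,0.25,0,0,0],[0.06,0.49,0.5,0,0,0],[0.06,0.49,0.75,0,0,0],[0.06,0.49,0.95,0,0,0],[0.06,0.49,0.95,0,0,0]]}}

```text
time_s: 14.9
position: [0.4963, -0.3917, 0.0517]
tcp_rot: [[0.994, 0.104, -0.013], [0.105, -0.995, 0.006], [-0.012, -0.008, -1.0]]
force: [-0.4, 1.2, -1.6]
opening: 0.299
```

```bash
python3 - <<'E'
from h import *
st()
delta((.500,-0.3875,.0365),6.4)
t=bot.capture("top")
cv2.imwrite("pics/t7c.png",cv2.resize(t[150:270,350:490],None,fx=5,fy=5,interpolation=cv2.INTER_CUBIC))
E
```

```text
t 14.9 p [ 0.4963 -0.3917  0.0517] yaw 6.0 pitch 0.68 F [-0.4  1.2 -1.6] op 26.0
to [ 0.5    -0.3875  0.0365] rows [ 0.021 -0.018  0.076 -0.005  0.008 -0.004] mm [ 4.3 -3.7 15.2]
```

View pics/t7c.png

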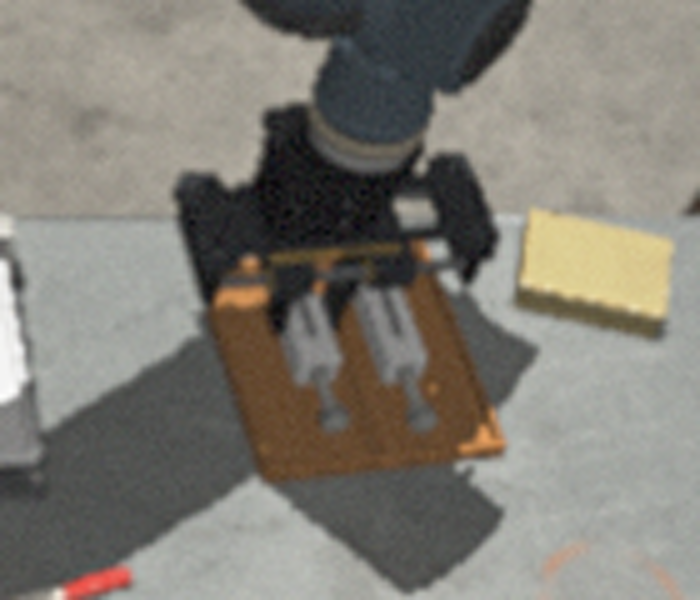

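The second gauge is above the tray's left half (knob (335,415)), well clear of the first.

Call:
{"method": "carry_out", "body": {"targets": [[0.02,-0.02,0.04,-0.005,0.008,0],[0.02,-0.02,0.07,-0.005,0.008,0],[0.02,-0.02,0.08,-0.005,0.008,0],[0.02,-0.02,0.08,-0.005,0.008,0]]}}

```text
time_s: 15.45
position: [0.5017, -0.3893, 0.0389]
tcp_rot: [[0.994, 0.105, 0.005], [0.105, -0.994, -0.005], [0.005, 0.006, -1.0]]
force: [0.2, 0.5, -1.9]
opening: 0.294
```

Call:
{"method": "carry_out", "body": {"targets": [[0,0,0,0,0,0],[0,0,0,0,0,0],[0,0,0,0,0,0]], "jaw": 0.1}}

```text
time_s: 15.82
position: [0.5019, -0.3896, 0.0393]
tcp_rot: [[0.995, 0.105, 0.006], [0.105, -0.995, -0.006], [0.005, 0.007, -1.0]]
force: [0.1, -0.1, 0.3]
opening: 0.517
```

Call:
{"method": "carry_out", "body": {"targets": [[0,0,-0.15,0,0,0],[0,0,-0.45,0,0,0],[0,0,-0.75,0,0,0],[0,-0.2,-1,0,0,0],[0,-0.45,-1,0,0,0]]}}

```text
time_s: 16.45
position: [0.4936, -0.301, 0.2437]
tcp_rot: [[0.995, 0.103, 0.015], [0.103, -0.995, -0.014], [0.013, 0.015, -1.0]]
force: [-0.3, 0.5, 0.1]
opening: 0.55
```

Call:
{"method": "carry_out", "body": {"targets": [[-0.05,-0.25,-0.1,0,0,0],[-0.05,-0.5,-0.15,0,0,0],[-0.1,-0.75,-0.15,0,0,0],[-0.1,-1,-0.15,0,0,0]], "jaw": 0.2}}

```text
time_s: 16.95
position: [0.4518, -0.1021, 0.2707]
tcp_rot: [[0.995, 0.102, 0.015], [0.102, -0.995, -0.014], [0.014, 0.016, -1.0]]
force: [-0.1, -0.3, 0.2]
opening: 0.602
```

```bash
python3 - <<'E'
from h import *
st()
t=bot.capture("top");cv2.imwrite("pics/t8.png",t)
cv2.imwrite("pics/t8c.png",cv2.resize(t[150:270,320:490],None,fx=4.5,fy=4.5,interpolation=cv2.INTER_CUBIC))
delta((.42,.2,.27),15)
E
```

```text
t 16.95 p [ 0.4518 -0.1021  0.2707] yaw 5.85 pitch -0.79 F [-0.1 -0.3  0.2] op 52.4
to [0.42 0.2  0.27] rows [ 0.01  -1.488 -0.013  0.006 -0.006 -0.1  ] mm [   2.  -297.6   -2.5]
```

View pics/t8c.png

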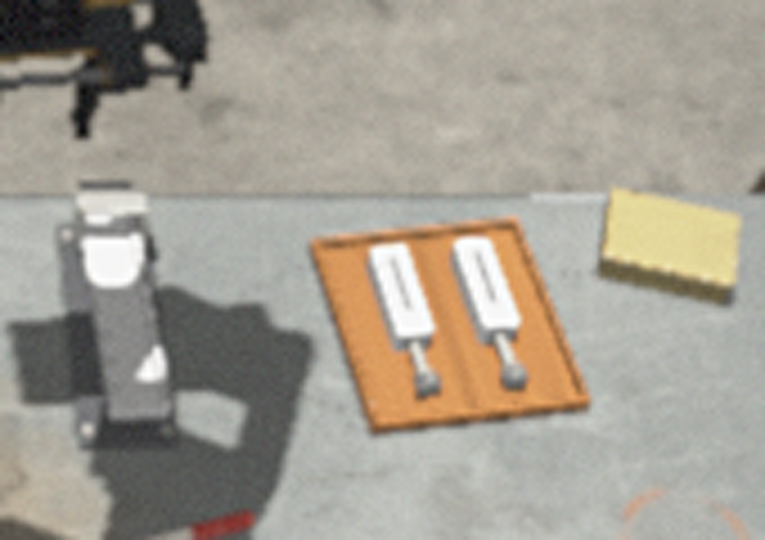

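Both out-gauges lie flat in the tray with slides out. Their known release poses now let me check the top camera's bias.

```bash
python3 - <<'E'
from h import *
t=cv2.imread("pics/t8.png")
for b in((398,200,420,228),(417,198,438,228)):
    for thr in (175,200): print(np.round(face("top",t,b,.029,thr),1))
E
```

```text
[ 490.8 -388.3   96.6   30.8    6.3  495.  -387.8]
[ 496.7 -387.9   83.1   28.8    6.2  496.9 -387.8]
[ 494.3 -451.7  104.3   30.6    6.6  500.4 -450.8]
[ 503.5 -450.8   83.9   28.8    6.5  503.2 -450.9]
```

Call:
{"method": "carry_out", "body": {"targets": [[0,-0.25,0,0,0,0],[0,-0.5,0,0,0,0],[0,-0.75,0,0,0,-0.03],[0,-1,0,0,0,-0.05]]}}

```text
time_s: 17.5
position: [0.4281, 0.1041, 0.2686]
tcp_rot: [[0.983, 0.183, 0.012], [0.183, -0.983, -0.008], [0.011, 0.01, -1.0]]
force: [0.2, 0.3, 0.0]
opening: 0.597
```

Call:
{"method": "carry_out", "body": {"targets": [[0,-0.25,0,0,0,-0.03],[0.05,-0.5,0,0,0,-0.06],[0.1,-0.75,0,0,0,-0.1],[0.2,-1,0,0,0,-0.15]]}}

```text
time_s: 18.0
position: [0.4302, 0.3095, 0.2673]
tcp_rot: [[0.912, 0.41, 0.013], [0.411, -0.912, -0.008], [0.008, 0.013, -1.0]]
force: [1.0, -0.4, -0.3]
opening: 0.604
```

```bash
python3 - <<'E'
from h import *
st()
delta((.5225,.4317,.25),25.2)
delta((.5225,.4317,.08),25.2)
E
```

```text
t 18.0 p [0.4302 0.3095 0.2673] yaw 24.24 pitch -0.46 F [ 1.  -0.4 -0.3] op 52.5
to [0.5225 0.4317 0.25  ] rows [ 0.671 -0.369  0.087  0.008 -0.005 -0.011] mm [134.2 -73.8  17.4]
to [0.5225 0.4317 0.08  ] rows [ 0.664 -0.38   0.937  0.008 -0.005 -0.011] mm [132.8 -75.9 187.4]
```

Call:
{"method": "carry_out", "body": {"targets": [[0.2,-0.1,0,0,0,0],[0.45,-0.25,0.05,0,0,-0.01],[0.66,-0.37,0.2,0.005,0,-0.01],[0.66,-0.38,0.5,0.005,0,-0.01],[0.66,-0.38,0.8,0.005,0,-0.01],[0.66,-0.38,0.92,0.005,0,-0.01]]}}

```text
time_s: 18.75
position: [0.5193, 0.4298, 0.0787]
tcp_rot: [[0.905, 0.425, 0.002], [0.425, -0.905, -0.005], [-0.0, 0.006, -1.0]]
force: [0.0, -0.5, 0.0]
opening: 0.6
```

```bash
python3 - <<'E'
from h import *
st()
delta((.5225,.4315,.0275),25.2)
im=bot.capture("scene")
cv2.imwrite("pics/s9.png",cv2.resize(im[180:320,80:270],None,fx=4,fy=4,interpolation=cv2.INTER_CUBIC))
t=cv2.imread("pics/t8.png")
cv2.imwrite("pics/c9.png",cv2.resize(cv2.convertScaleAbs(t[185:260,325:375],alpha=1.6),None,fx=8,fy=8,interpolation=cv2.INTER_CUBIC))
E
```

```text
t 18.75 p [0.5193 0.4298 0.0787] yaw 25.15 pitch 0.01 F [ 0.  -0.5  0. ] op 52.2
to [0.5225 0.4315 0.0275] rows [ 0.018 -0.002  0.256  0.004  0.    -0.001] mm [ 3.6 -0.4 51.2]
```

View pics/s9.png

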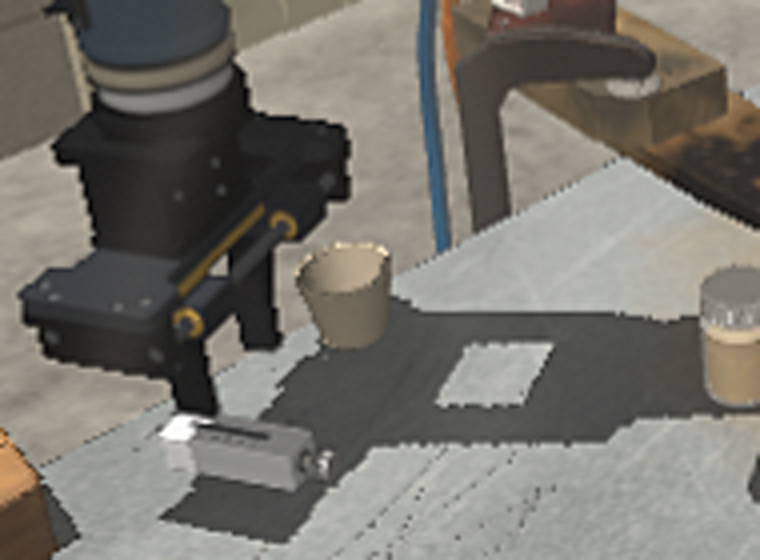

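View pics/c9.png

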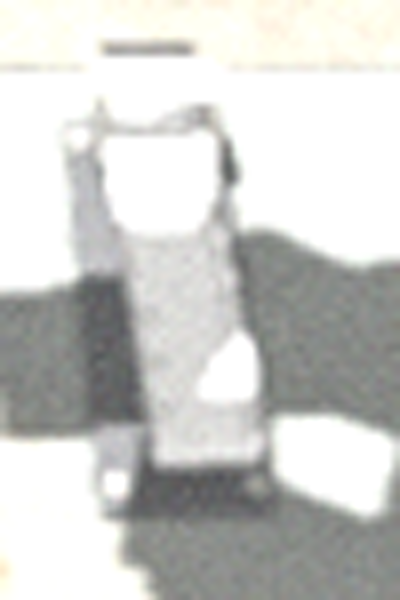

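```bash
python3 - <<'E'
from h import *
f=lambda u,v,z:pix2w("top",[325+u/8-.45,185+v/8-.45],z).round(4)[0]
print("lip L,R",f(152,455,.0718),f(263,455,.0718))
print("bolt mid z=.003,.006",f(186,484,.003),f(186,484,.006), f(115,483,.005),f(257,485,.005), "far L bolt",f(78,137,.005))
print("base right near",f(272,515,0),)
E
```

```text
lip L,R [ 0.3603 -0.1598  0.0718] [ 0.3601 -0.2018  0.0718]
bolt mid z=.003,.006 [ 0.3939 -0.1828  0.003 ] [ 0.3919 -0.1823  0.006 ] [ 0.3932 -0.1545  0.005 ] [ 0.3919 -0.2105  0.005 ] far L bolt [ 0.5684 -0.1523  0.005 ]
base right near [ 0.381 -0.216  0.   ]
```

Call:
{"method": "carry_out", "body": {"targets": [[0.015,0,0.09,0.004,0,0],[0.015,0,0.18,0.004,0,0],[0.015,0,0.25,0.004,0,0],[0.015,0,0.255,0.004,0,0],[0.015,0,0.255,0.004,0,0]]}}

```text
time_s: 19.42
position: [0.5217, 0.4305, 0.0263]
tcp_rot: [[0.905, 0.425, -0.002], [0.425, -0.905, -0.0], [-0.002, -0.0, -1.0]]
force: [-0.2, 0.4, 0.1]
opening: 0.599
```

Call:
{"method": "carry_out", "body": {"targets": [[0,0,-0.025,0,0,0],[0,0,-0.025,0,0,0],[0,0,-0.025,0,0,0]]}}

```text
time_s: 19.8
position: [0.522, 0.4307, 0.032]
tcp_rot: [[0.905, 0.425, -0.001], [0.425, -0.905, 0.0], [-0.001, -0.001, -1.0]]
force: [0.3, 0.1, -0.6]
opening: 0.6
```

Call:
{"method": "carry_out", "body": {"targets": [[0,0,0,0,0,0],[0,0,0,0,0,0],[0,0,0,0,0,0],[0,0,0,0,0,0]], "jaw": -1}}

```text
time_s: 20.3
position: [0.5219, 0.4307, 0.0318]
tcp_rot: [[0.905, 0.425, -0.001], [0.425, -0.905, 0.0], [-0.001, -0.001, -1.0]]
force: [-0.6, -0.2, -0.3]
opening: 0.298
```

Call:
{"method": "carry_out", "body": {"targets": [[0,0,-0.15,0,0,0],[0,0,-0.4,0,0,0],[-0.1,0,-0.7,0,0,0],[-0.2,0.1,-1,0,0,0],[-0.3,0.2,-1,0,0,0]]}}

```text
time_s: 20.92
position: [0.4871, 0.3701, 0.2371]
tcp_rot: [[0.905, 0.426, 0.009], [0.426, -0.905, 0.005], [0.01, -0.001, -1.0]]
force: [1.4, -0.5, -1.4]
opening: 0.292
```

```bash
python3 - <<'E'
from h import *
st()
delta((.45,.2,.27),10)
E
```

```text
t 20.93 p [0.4871 0.3701 0.2371] yaw 25.2 pitch -0.6 F [ 1.4 -0.5 -1.4] op 25.4
to [0.45 0.2  0.27] rows [-0.528  0.69  -0.171 -0.001 -0.007  0.169] mm [-105.6  138.1  -34.2]
```

Call:
{"method": "carry_out", "body": {"targets": [[-0.1,0.1,-0.1,0,0,0.05],[-0.3,0.3,-0.17,0,0,0.1],[-0.45,0.55,-0.17,0,0,0.15],[-0.55,0.8,-0.17,0,0,0.2],[-0.6,1,-0.17,0,0,0.2]]}}

```text
time_s: 21.55
position: [0.4623, 0.136, 0.2695]
tcp_rot: [[0.992, 0.124, 0.008], [0.124, -0.992, 0.005], [0.009, -0.004, -1.0]]
force: [0.7, 0.8, -1.7]
opening: 0.299
```

```bash
python3 - <<'E'
from h import *
st()
delta((.43,-.03,.26),0.4)
E
```

```text
t 21.55 p [0.4623 0.136  0.2695] yaw 7.14 pitch -0.5 F [ 0.7  0.8 -1.7] op 26.0
to [ 0.43 -0.03  0.26] rows [-0.264  0.804  0.042 -0.003 -0.005  0.075] mm [-52.7 160.7   8.4]
```

Call:
{"method": "carry_out", "body": {"targets": [[-0.1,0.25,0,0,0,0.02],[-0.2,0.5,0,0,0,0.04],[-0.25,0.75,0,0,0,0.07],[-0.3,1,0,0,0,0.075],[-0.3,1,0,0,0,0.075]]}}

```text
time_s: 22.18
position: [0.4277, -0.0732, 0.2682]
tcp_rot: [[1.0, 0.001, 0.009], [0.001, -1.0, 0.004], [0.009, -0.004, -1.0]]
force: [0.2, 0.7, -1.8]
opening: 0.292
```

```bash
cat > tgt.py <<'E'
from ch import *
q=np.array([.476,-.1845,np.radians(.4)])
if __name__=="__main__":
    st()
    for h in (.08,.05,.0318): 
        p=P(q,-.045,0,h); delta(p,.4,12)
E
python3 tgt.py
```

```text
t 22.18 p [ 0.4277 -0.0732  0.2682] yaw 0.05 pitch -0.5 F [ 0.2  0.7 -1.8] op 25.4
to [ 0.4486 -0.1847  0.1276] rows [ 0.098  0.56   0.702 -0.003 -0.139 -0.004] mm [ 19.6 112.  140.4]
to [ 0.4424 -0.1847  0.0983] rows [ 0.066  0.561  0.848 -0.003 -0.139 -0.004] mm [ 13.1 112.2 169.7]
to [ 0.4386 -0.1848  0.0805] rows [ 0.046  0.561  0.937 -0.003 -0.139 -0.004] mm [  9.2 112.3 187.4]
```

Call:
{"method": "carry_out", "body": {"targets": [[0.03,0.2,0.1,0,-0.04,0],[0.06,0.45,0.25,0,-0.08,0],[0.1,0.56,0.45,0,-0.12,-0.004],[0.1,0.56,0.65,0,-0.14,-0.004],[0.1,0.56,0.7,0,-0.14,-0.004],[0.1,0.56,0.7,0,-0.14,-0.004]]}}

```text
time_s: 22.92
position: [0.4486, -0.1835, 0.1279]
tcp_rot: [[0.977, 0.008, -0.211], [0.009, -1.0, 0.004], [-0.211, -0.005, -0.978]]
force: [-0.4, 0.8, -1.6]
opening: 0.293
```

```bash
python3 tgt.py; python3 - <<'E'
from h import *
t=bot.capture("top");cv2.imwrite("pics/t10.png",t)
s=bot.capture("scene");cv2.imwrite("pics/s10.png",s)
a=cv2.resize(t[160:260,300:390],None,fx=6,fy=6,interpolation=cv2.INTER_CUBIC)
cv2.imwrite("pics/t10c.png",a)
cv2.imwrite("pics/s10c.png",cv2.resize(s[120:230,270:390],None,fx=5,fy=5,interpolation=cv2.INTER_CUBIC))
E
```

```text
t 22.93 p [ 0.4486 -0.1835  0.1279] yaw 0.54 pitch 12.17 F [-0.4  0.8 -1.6] op 25.4
to [ 0.4486 -0.1847  0.1276] rows [ 0.     0.006  0.001 -0.003  0.002  0.002] mm [0.  1.2 0.3]
to [ 0.4424 -0.1847  0.0983] rows [ 0.001  0.007  0.151 -0.003  0.002  0.002] mm [ 0.1  1.3 30.3]
to [ 0.4386 -0.1848  0.0805] rows [ 0.001  0.007  0.242 -0.003  0.002  0.002] mm [ 0.2  1.4 48.5]
```

View pics/t10c.png

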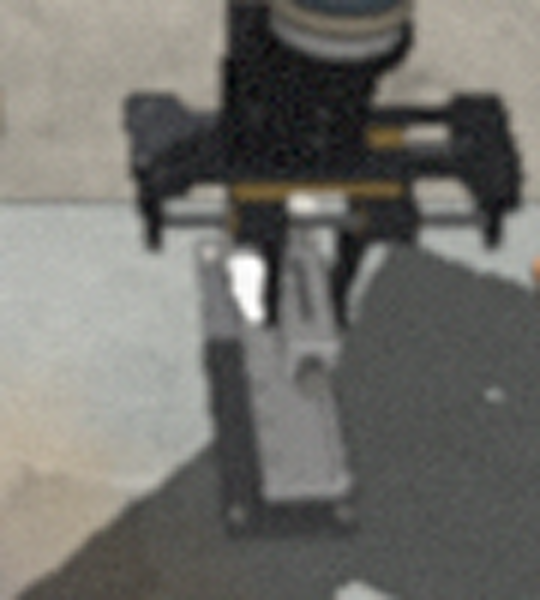

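View pics/s10c.png

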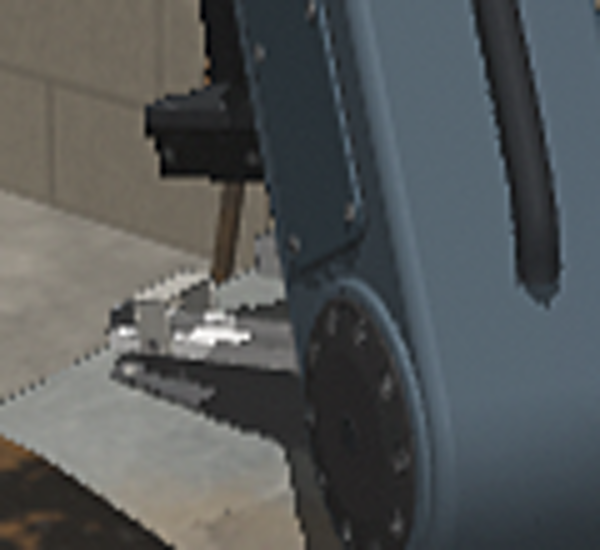

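```bash
python3 - <<'E'
from tgt import *
f=lambda u,v,z:pix2w("top",[300+u/6-.42,160+v/6-.42],z).round(4)[0]
k=P(q,-.095,0,.060);print("knob exp",k, f(313,375,k[2]))
print("lip end", f(263,492,.0718),f(350,490,.0718), "floor level",f(263,500,.064),f(350,498,.064))
# block near face edges top
b=P(q,-.085,0,.072);print("block near top edge",b,f(290,342,b[2]),f(341,342,b[2]))
t=cv2.imread("pics/t10.png")
c=cv2.resize(cv2.convertScaleAbs(t[205:255,330:370],alpha=1.7),None,fx=12,fy=12,interpolation=cv2.INTER_CUBIC)
cv2.imwrite("pics/t10d.png",c)
E
```

```text
knob exp [ 0.39555264 -0.18506164  0.11844047] [ 0.3981 -0.1828  0.1184]
lip end [ 0.3597 -0.1593  0.0718] [ 0.3607 -0.2033  0.0718] floor level [ 0.3602 -0.1602  0.064 ] [ 0.3612 -0.2043  0.064 ]
block near top edge [ 0.40782876 -0.18497593  0.12809912] [ 0.4115 -0.1715  0.1281] [ 0.4114 -0.197   0.1281]
```

View pics/t10d.png

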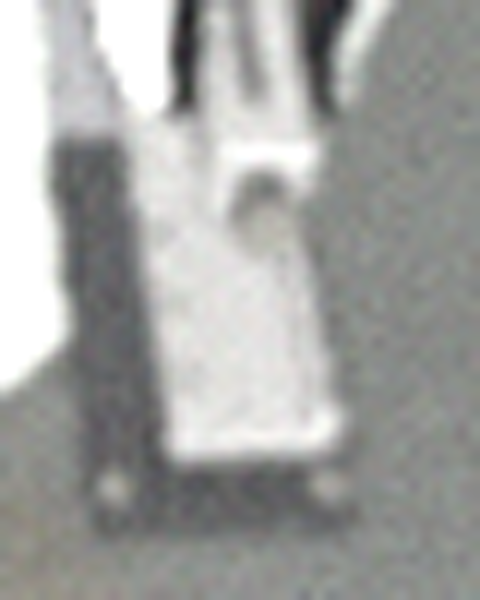

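Call:
{"method": "carry_out", "body": {"targets": [[0,-0.006,0.08,0,0,0],[0,-0.006,0.15,0,0,0.003],[0,-0.006,0.18,0,0,0.003],[0,-0.006,0.18,0,0,0.003]]}}

```text
time_s: 23.52
position: [0.4419, -0.1831, 0.0941]
tcp_rot: [[0.978, 0.003, -0.208], [0.004, -1.0, 0.002], [-0.208, -0.002, -0.978]]
force: [-0.5, -0.0, -1.7]
opening: 0.295
```

```bash
sed -i 's/-.1845,np.radians(.4)/-.1822,np.radians(.25)/; s/,.4,12/,.25,12/' tgt.py; python3 tgt.py; python3 - <<'E'
from tgt import *
t=bot.capture("top");cv2.imwrite("pics/t11.png",t)
c=cv2.resize(cv2.convertScaleAbs(t[195:255,330:370],alpha=1.7),None,fx=10,fy=10,interpolation=cv2.INTER_CUBIC)
cv2.imwrite("pics/t11d.png",c)
E
```

```text
t 23.52 p [ 0.4419 -0.1831  0.0941] yaw 0.22 pitch 12.0 F [-0.5 -0.  -1.7] op 25.7
to [ 0.4486 -0.1823  0.1276] rows [-0.002 -0.004 -0.171 -0.002 -0.    -0.   ] mm [ -0.4  -0.8 -34.1]
to [ 0.4424 -0.1823  0.0983] rows [-0.002 -0.004 -0.021 -0.002 -0.    -0.   ] mm [-0.4 -0.7 -4.1]
to [ 0.4386 -0.1824  0.0805] rows [-0.002 -0.003  0.07  -0.002 -0.    -0.   ] mm [-0.4 -0.7 14.1]
```

View pics/t11d.png

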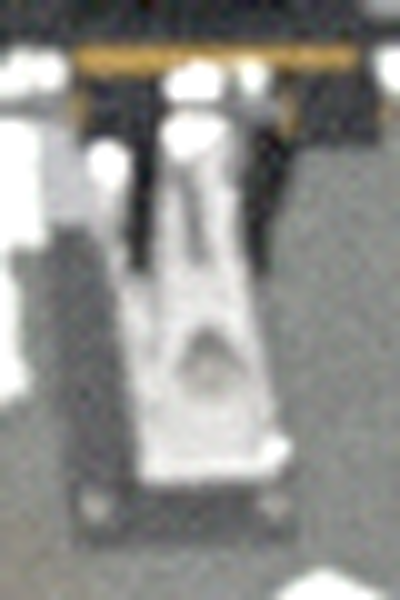

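```bash
python3 - <<'E'
from tgt import *
f=lambda u,v,z:pix2w("top",[330+u/10-.45,195+v/10-.45],z).round(4)[0]
k=P(q,-.095,0,.026);print("knob",k.round(4),f(208,365,k[2]))
zl=P(q,-.1,0,.008)[2]
print("lips near end",f(139,465,.0718),f(290,452,.0718))
for u,v in((125,345),(267,345),(132,400),(277,400)):print(f(u,v,zl))
E
```

```text
knob [ 0.3885 -0.1826  0.0852] [ 0.3891 -0.1815  0.0852]
lips near end [ 0.3617 -0.1596  0.0718] [ 0.3662 -0.2058  0.0718]
[ 0.4087 -0.1594  0.0686]
[ 0.4085 -0.2033  0.0686]
[ 0.388  -0.1599  0.0686]
[ 0.3877 -0.2043  0.0686]
```

Knob and channel centre line both measure y of about -0.1815 in the same view, so they're aligned. Lowering gently.

Call:
{"method": "carry_out", "body": {"targets": [[0,0,0.03,0,0,0],[0,0,0.045,0,0,0],[0,0,0.055,0,0,0],[0,0,0.06,0,0,0]]}}

```text
time_s: 24.08
position: [0.4397, -0.1832, 0.0824]
tcp_rot: [[0.978, 0.003, -0.207], [0.004, -1.0, 0.001], [-0.207, -0.002, -0.978]]
force: [0.4, -0.7, -2.1]
opening: 0.295
```

```bash
python3 tgt.py; python3 - <<'E'
from tgt import *
t=bot.capture("top")
c=cv2.resize(cv2.convertScaleAbs(t[195:255,330:370],alpha=1.7),None,fx=10,fy=10,interpolation=cv2.INTER_CUBIC)
cv2.imwrite("pics/t12d.png",c)
E
```

```text
t 24.07 p [ 0.4397 -0.1832  0.0824] yaw 0.22 pitch 11.97 F [ 0.4 -0.7 -2.1] op 25.7
to [ 0.4486 -0.1823  0.1276] rows [-0.003 -0.005 -0.23  -0.002 -0.    -0.   ] mm [ -0.6  -0.9 -46.1]
to [ 0.4424 -0.1823  0.0983] rows [-0.003 -0.004 -0.08  -0.002 -0.    -0.   ] mm [ -0.6  -0.9 -16.1]
to [ 0.4386 -0.1824  0.0805] rows [-0.003 -0.004  0.011 -0.002 -0.    -0.   ] mm [-0.6 -0.8  2.1]
```

View pics/t12d.png

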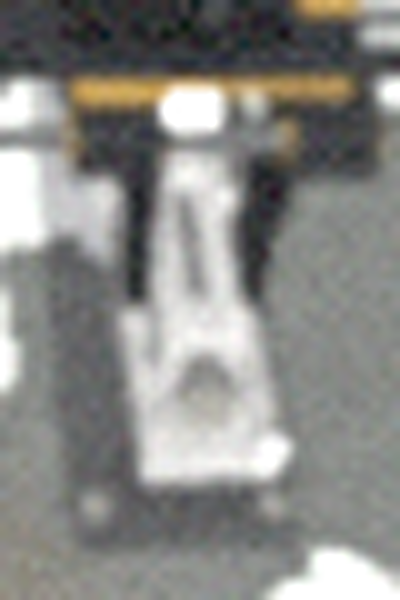

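Call:
{"method": "carry_out", "body": {"targets": [[0,0,0.008,0,0,0],[0,0,0.012,0,0,0],[0,0,0.014,0,0,0]]}}

```text
time_s: 24.5
position: [0.4395, -0.1833, 0.0809]
tcp_rot: [[0.978, 0.003, -0.207], [0.004, -1.0, 0.001], [-0.207, -0.002, -0.978]]
force: [0.8, 1.2, 9.8]
opening: 0.296
```

About 10 N of contact right at the floor height. Releasing.

Call:
{"method": "carry_out", "body": {"targets": [[0,0,0,0,0,0],[0,0,0,0,0,0],[0,0,0,0,0,0]], "jaw": 0.2}}

```text
time_s: 24.88
position: [0.4394, -0.1833, 0.0808]
tcp_rot: [[0.978, 0.003, -0.207], [0.003, -1.0, 0.001], [-0.207, -0.002, -0.978]]
force: [0.4, -0.5, -0.2]
opening: 0.542
```

Call:
{"method": "carry_out", "body": {"targets": [[0,0,-0.08,0,0,0],[0,0,-0.2,0,0,0],[-0.1,0,-0.3,0,0,0],[-0.3,0,-0.35,0,0,0],[-0.4,0,-0.35,0,0,0]]}}

```text
time_s: 25.5
position: [0.3743, -0.1833, 0.1666]
tcp_rot: [[0.978, 0.003, -0.207], [0.003, -1.0, 0.001], [-0.207, -0.001, -0.978]]
force: [-0.3, -0.3, -0.2]
opening: 0.6
```

```bash
python3 - <<'E'
from tgt import *
st()
s=bot.read_state()
for sv,h in((-.125,.08),(-.125,.03),(-.13,.03)): delta(P(q,sv,0,h),.25,12)
t=bot.capture("top");cv2.imwrite("pics/t13.png",t)
c=cv2.resize(t[175:255,320:380],None,fx=8,fy=8,interpolation=cv2.INTER_CUBIC)
cv2.imwrite("pics/t13d.png",c)
s=bot.capture("scene")
cv2.imwrite("pics/s13.png",cv2.resize(s[120:230,270:390],None,fx=5,fy=5,interpolation=cv2.INTER_CUBIC))
E
```

```text
t 25.5 p [ 0.3743 -0.1833  0.1666] yaw 0.2 pitch 11.94 F [-0.3 -0.3 -0.2] op 52.2
to [ 0.3704 -0.1827  0.1442] rows [ 0.004 -0.003  0.113 -0.001 -0.001 -0.001] mm [ 0.8 -0.6 22.7]
to [ 0.36   -0.1827  0.0953] rows [ 0.004 -0.003  0.363 -0.001 -0.001 -0.001] mm [ 0.7 -0.6 72.7]
to [ 0.3551 -0.1827  0.0964] rows [-0.021 -0.003  0.363 -0.001 -0.001 -0.001] mm [-4.3 -0.6 72.7]
```

View pics/t13d.png

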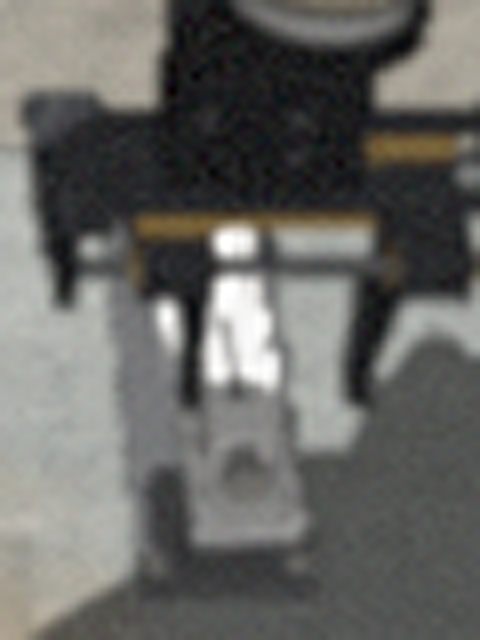

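View pics/s13.png

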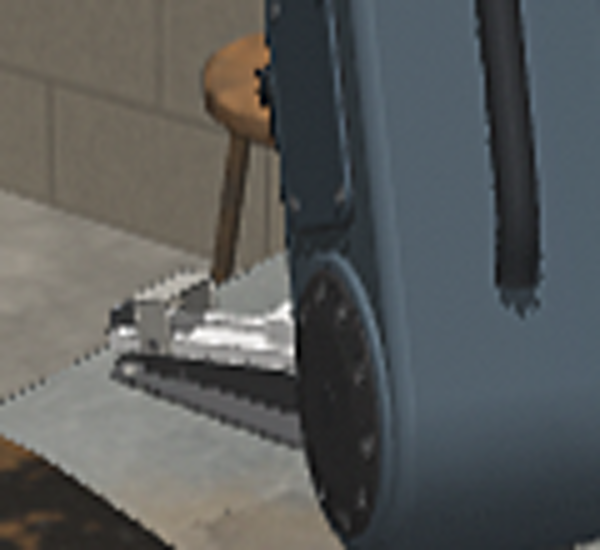

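The gauge sits in the channel with its knob uphill at (243,470). The strap is well clear of it. I'll close the jaws and drop in behind the knob.

Call:
{"method": "carry_out", "body": {"targets": [[0,-0.003,0,0,0,0],[0,-0.003,0.05,0,0,0],[0,-0.003,0.1,0,0,0],[0,-0.003,0.15,0,0,0],[0,-0.003,0.2,0,0,0],[0,-0.003,0.2,0,0,0]], "jaw": -1}}

```text
time_s: 26.35
position: [0.3647, -0.1818, 0.1262]
tcp_rot: [[0.978, 0.002, -0.21], [0.003, -1.0, 0.004], [-0.21, -0.004, -0.978]]
force: [0.1, -0.4, -0.3]
opening: 0.037
```

```bash
python3 - <<'E'
from tgt import *
st()
for sv,h in((-.125,.03),): delta(P(q,sv,0,h),.25,12)
t=bot.capture("top");cv2.imwrite("pics/t14.png",t)
c=cv2.resize(t[175:255,320:380],None,fx=8,fy=8,interpolation=cv2.INTER_CUBIC)
cv2.imwrite("pics/t14d.png",c)
E
```

```text
t 26.35 p [ 0.3647 -0.1818  0.1262] yaw 0.15 pitch 12.15 F [ 0.1 -0.4 -0.3] op 3.2
to [ 0.36   -0.1827  0.0953] rows [ 0.01   0.005  0.156 -0.003  0.002 -0.001] mm [ 1.9  1.  31.1]
```

View pics/t14d.png

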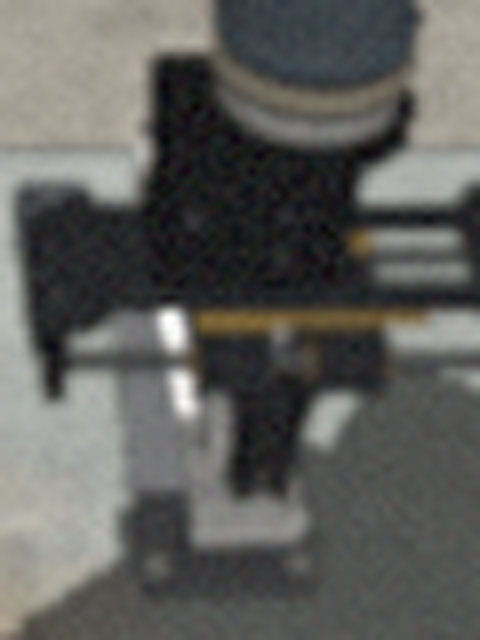

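Call:
{"method": "carry_out", "body": {"targets": [[0,0.003,0.05,0,0,0],[0,0.003,0.1,0,0,0],[0,0.003,0.14,0,0,0],[0,0.003,0.155,0,0,0],[0,0.003,0.155,0,0,0]]}}

```text
time_s: 27.02
position: [0.3584, -0.1825, 0.0961]
tcp_rot: [[0.978, 0.002, -0.21], [0.002, -1.0, 0.003], [-0.21, -0.004, -0.978]]
force: [-0.6, 0.4, -0.2]
opening: 0.01
```

```bash
python3 - <<'E'
from tgt import *
st()
for sv,h in((-.12,.03),(-.025,.03),(-.0,.03)): delta(P(q,sv,0,h),.25,12)
E
```

```text
t 27.02 p [ 0.3584 -0.1825  0.0961] yaw 0.15 pitch 12.12 F [-0.6  0.4 -0.2] op 0.8
to [ 0.3649 -0.1827  0.0943] rows [ 0.033  0.001  0.002 -0.003  0.001 -0.001] mm [6.7 0.2 0.4]
to [ 0.4578 -0.1823  0.0745] rows [ 0.508  0.     0.001 -0.003  0.001 -0.001] mm [101.7   0.    0.2]
to [ 0.4822 -0.1822  0.0693] rows [ 0.633 -0.     0.001 -0.003  0.001 -0.001] mm [ 1.267e+02 -0.000e+00  1.000e-01]
```

Call:
{"method": "carry_out", "body": {"targets": [[0.04,0,0,0,0,0],[0.08,0,0,0,0,0],[0.11,0,0,0,0,0],[0.14,0,0,0,0,0],[0.17,0,0,0,0,0],[0.2,0,0,0,0,0],[0.23,0,0,0,0,0],[0.26,0,0,0,0,0],[0.29,0,0,0,0,0],[0.32,0,0,0,0,0],[0.35,0,0,0,0,0],[0.38,0,0,0,0,0],[0.4,0,0,0,0,0]]}}

```text
time_s: 28.65
position: [0.4371, -0.1824, 0.0791]
tcp_rot: [[0.978, 0.002, -0.21], [0.003, -1.0, 0.003], [-0.21, -0.004, -0.978]]
force: [-0.2, -0.2, 0.1]
opening: 0.004
```

```bash
python3 - <<'E'
from tgt import *
st()
for sv,h in((-.0,.03),): delta(P(q,sv,0,h),.25,12)
t=bot.capture("top");s=bot.capture("scene")
cv2.imwrite("pics/t15d.png",cv2.resize(t[175:255,320:380],None,fx=8,fy=8,interpolation=cv2.INTER_CUBIC))
cv2.imwrite("pics/s15.png",cv2.resize(s[120:230,270:390],None,fx=5,fy=5,interpolation=cv2.INTER_CUBIC))
E
```

```text
t 28.65 p [ 0.4371 -0.1824  0.0791] yaw 0.15 pitch 12.1 F [-0.2 -0.2  0.1] op 0.3
to [ 0.4822 -0.1822  0.0693] rows [ 0.231 -0.     0.001 -0.003  0.001 -0.001] mm [46.1 -0.1  0.1]
```

View pics/t15d.png

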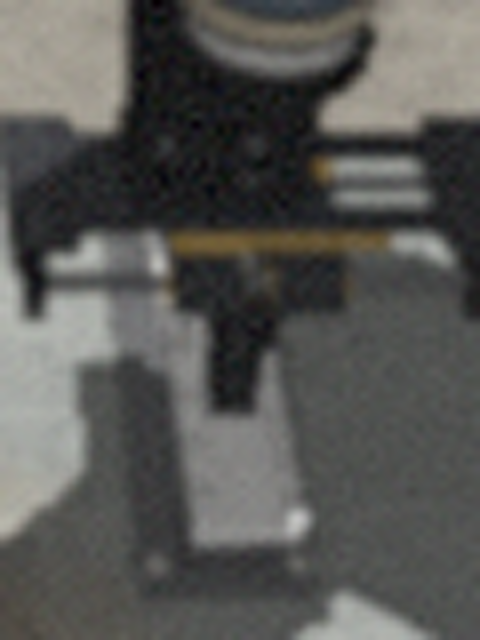

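View pics/s15.png

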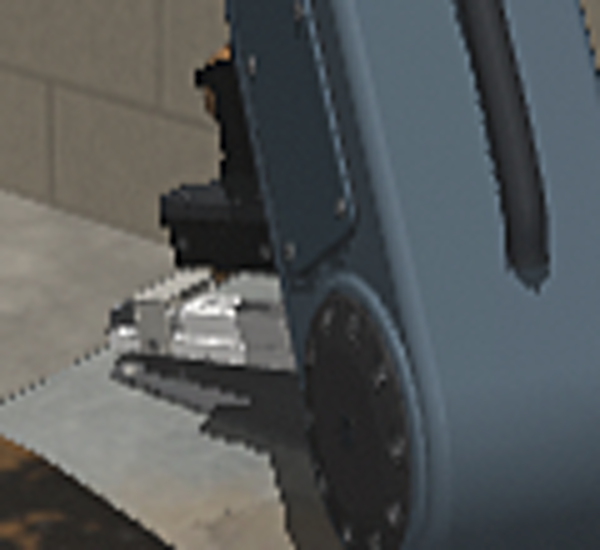

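The gauge is entering the strap (in scene its white block reaches (185,320), just at the strap). Continuing, slower near the end.

Call:
{"method": "carry_out", "body": {"targets": [[0.03,0,0,0,0,0],[0.06,0,0,0,0,0],[0.09,0,0,0,0,0],[0.12,0,0,0,0,0],[0.15,0,0,0,0,0],[0.17,0,0,0,0,0],[0.18,0,0,0,0,0],[0.19,0,0,0,0,0]]}}

```text
time_s: 29.75
position: [0.4745, -0.1823, 0.0712]
tcp_rot: [[0.978, 0.002, -0.209], [0.003, -1.0, 0.003], [-0.209, -0.004, -0.978]]
force: [-1.4, -0.4, 0.7]
opening: 0.008
```

Call:
{"method": "carry_out", "body": {"targets": [[0.01,0,0,0,0,0],[0.02,0,0,0,0,0],[0.03,0,0,0,0,0],[0.03,0,0,0,0,0]]}}

```text
time_s: 30.25
position: [0.4807, -0.1824, 0.0699]
tcp_rot: [[0.978, 0.002, -0.209], [0.003, -1.0, 0.003], [-0.209, -0.003, -0.978]]
force: [-0.5, 0.2, 0.2]
opening: 0.003
```

Call:
{"method": "carry_out", "body": {"targets": [[0.007,0,0,0,0,0],[0.014,0,0,0,0,0],[0.02,0,0,0,0,0],[0.02,0,0,0,0,0]]}}

```text
time_s: 30.75
position: [0.4833, -0.1823, 0.0692]
tcp_rot: [[0.977, 0.002, -0.212], [0.003, -1.0, 0.003], [-0.212, -0.004, -0.977]]
force: [-5.2, -1.8, 3.9]
opening: 0.006
```

```bash
python3 - <<'E'
from tgt import *
st()
t=bot.capture("top");s=bot.capture("scene");cv2.imwrite("pics/s16f.png",s)
cv2.imwrite("pics/t16d.png",cv2.resize(t[175:255,320:380],None,fx=8,fy=8,interpolation=cv2.INTER_CUBIC))
cv2.imwrite("pics/s16.png",cv2.resize(s[170:220,280:350],None,fx=10,fy=10,interpolation=cv2.INTER_CUBIC))
E
```

```text
t 30.75 p [ 0.4833 -0.1823  0.0692] yaw 0.18 pitch 12.21 F [-5.2 -1.8  3.9] op 0.6
```

View pics/t16d.png

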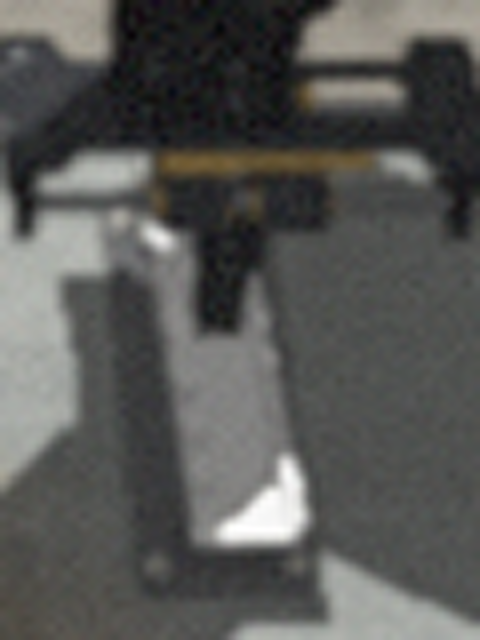

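View pics/s16.png

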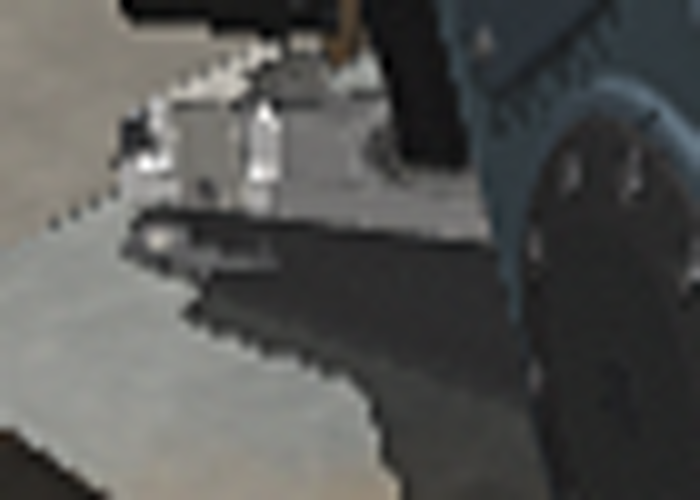

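Force rose to about 6 N within 1 mm of where the stop should be. One more small push to confirm.

Call:
{"method": "carry_out", "body": {"targets": [[0.008,0,0,0,0,0],[0.012,0,0,0,0,0],[0.012,0,0,0,0,0]]}}

```text
time_s: 31.22
position: [0.4835, -0.1822, 0.0692]
tcp_rot: [[0.976, 0.003, -0.216], [0.004, -1.0, 0.004], [-0.216, -0.004, -0.976]]
force: [-7.0, -2.3, 6.2]
opening: 0.001
```

It's blocked: no movement, and the force is up to 9 N. It is seated. Backing off uphill, then up and away.

Call:
{"method": "carry_out", "body": {"targets": [[-0.03,0,0,0,0,0],[-0.08,0,0,0,0,0],[-0.12,0,-0.1,0,0,0],[-0.12,0,-0.35,0,0,0],[-0.12,0,-0.65,0,0.07,0],[-0.12,0,-0.9,0,0.13,0]]}}

```text
time_s: 31.98
position: [0.5, -0.1831, 0.2523]
tcp_rot: [[1.0, 0.003, -0.008], [0.003, -1.0, 0.003], [-0.008, -0.003, -1.0]]
force: [-0.1, 0.1, 0.1]
opening: 0.01
```

Call:
{"method": "carry_out", "body": {"targets": [[0,0.2,0,0,0,0],[0,0.45,0,0,0,0],[0,0.7,0,0,0,0],[0,1,0,0,0,0]]}}

```text
time_s: 32.48
position: [0.5007, -0.3839, 0.2518]
tcp_rot: [[1.0, 0.004, -0.006], [0.004, -1.0, 0.003], [-0.006, -0.003, -1.0]]
force: [-0.1, 0.0, 0.3]
opening: 0.006
```

Call:
{"method": "carry_out", "body": {"targets": [[0,0.2,0,0,0,0],[-0.1,0.45,0,0,0,0],[-0.3,0.7,0,0,0,0],[-0.5,0.8,0,0,0,0],[-0.5,0.8,0,0,0,0]]}}

```text
time_s: 33.1
position: [0.3981, -0.5465, 0.2515]
tcp_rot: [[1.0, -0.002, -0.007], [-0.002, -1.0, 0.003], [-0.007, -0.003, -1.0]]
force: [0.7, 0.2, 0.1]
opening: 0.007
```

```bash
python3 - <<'E'
from h import *
st()
t=bot.capture("top");s=bot.capture("scene");cv2.imwrite("pics/s17f.png",s);cv2.imwrite("pics/t17f.png",t)
a=cv2.resize(t[180:260,320:380],None,fx=6,fy=6,interpolation=cv2.INTER_CUBIC)
b=cv2.resize(s[165:225,280:350],None,fx=6,fy=6,interpolation=cv2.INTER_CUBIC)
b=cv2.copyMakeBorder(b,0,a.shape[0]-b.shape[0],0,0,cv2.BORDER_CONSTANT)
cv2.imwrite("pics/c17.png",np.hstack([a,b]))
E
```

```text
t 33.1 p [ 0.3981 -0.5465  0.2515] yaw -0.09 pitch 0.37 F [0.7 0.2 0.1] op 0.6
```

View pics/c17.png

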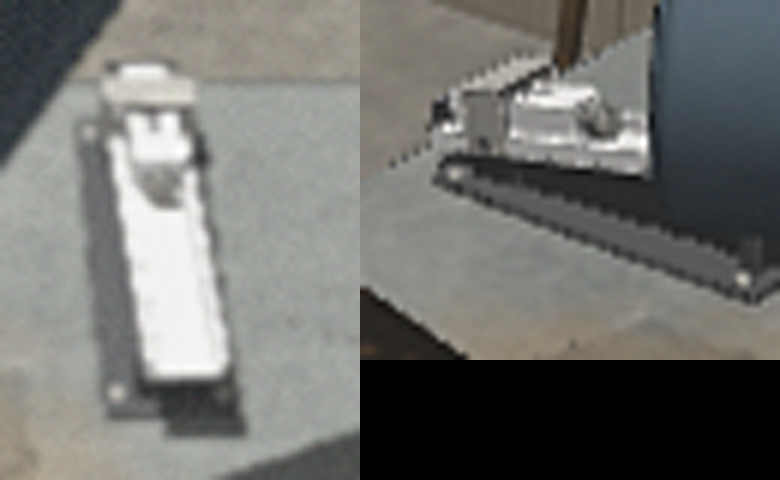

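View pics/t17f.png

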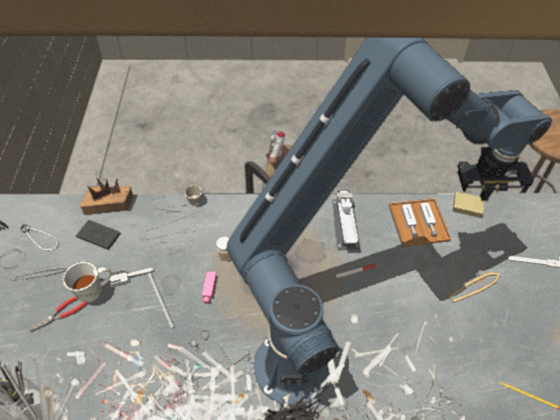

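The gauge lies under the strap with its knob close in (left panel (160,185)), and its far end shows past the strap. Both tray gauges, the crucible, jar, pen and pink look-alike are where they should be. Handing in.

```bash
python3 - <<'E'
from rig import bot
print(bot.hand_in())
E
```

```text
the job is handed in; nothing more can be done
None
```

The job is done and handed in at about 33 s of the 72 s allowed. No verdict is reported.

**Tray:** the two gauges with their slides out lie flat in it, about 64 mm apart. Both slides still look fully out in the pictures.

**Chute:** I laid the gauge with its slide in into the upper channel, knob end uphill, and let go of it there. I then pushed it by the knob, under the strap. It stopped within 1 mm of where I expected the stop. Pushing again moved it only 0.2 mm, at about 9 N, so I took it as seated. The picture afterwards shows it under the strap with the knob still close to the block, and the arm well clear.

**Bystanders:** the crucible, jar, pen and pink look-alike appear unmoved in the last top picture. I judged that by eye and did not re-measure them. The arm partly hides the jar in that view.

**Checks that disagreed:** the two cameras put the chute 6 to 9 mm apart, and the top camera read about 2 mm off at the tray. I settled the chute's position by comparing the held gauge with the channel in the top picture, and it went in without touching the lips. The stop plate is hidden behind the strap, so that contact rests on the force and position readings.

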